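Wipe the stop plate clear and square up the blanks

TASK

Four snapped-off laminate strips lie on the stop plate between a skewed stack of three blanks and the fence. Holding the wooden wiping block, first wipe all the strips off the open end of the plate into its tray, then use the block to slide the stack into the corner of the fence and tap it square, so that all three blanks lie flush against both fence bars. Work the strips and blanks only with the block, never with the gripper's fingers; at the end stand the block upright on the bench, off the plate, and leave the other tools where they lie.

Things in the scene. Friction and masses are not known exactly. Their poses are not given: they have to be found in the camera images.
- stop_plate: Fixed aluminium stop plate on the bench, 210 mm (its x) by 260 mm (its y), top 40 mm above the bench. Origin: its centre, at bench level. A steel fence, 14 mm high above the top, lines the far edge (inner face x = +90 mm) and the left edge (inner face y = +118 mm); the near edge (x = -105 mm) and right end (y = -130 mm) are open. A sheet-metal tray adjoins the right end, lower down.
- corner (a point): Inner corner of the fence, where both inner faces meet, on the plate's top; axes as the plate's (x towards the far bar, y towards the left bar, z up).
- open_edge (a point): Point on the top edge of the plate's open right end, in the middle of the 90 mm wide lane along the far bar in which the strips lie; axes as the plate's.
- tray_floor (a point): Centre of the tray's inner floor, 8 mm above the bench; inside 190 mm (x) by 118 mm (y), end walls 40 mm and far wall 48 mm above the bench (the plate's top is at 40 mm); axes as the plate's.
- wiping_block: Loose wiping block of beech with a black rubber sole, standing on the bench, 150 g. Foot 36 mm (its x) by 80 mm (its y), 20 mm high, with flat upright faces; on it an upright grip rib 22 mm thick (x), 74 mm long (y), up to 64 mm above the sole. Origin: centre of the sole. Grip it from above across the rib.
- offcut_1: Snapped-off strip of copper-clad laminate, 62 mm (its x) by 11 mm (its y), 4 mm thick, 12 g, lying loose on the plate in the lane along the far bar. Origin: centre of its underside.
- offcut_2: Snapped-off strip of copper-clad laminate, 62 mm (its x) by 11 mm (its y), 4 mm thick, 12 g, lying loose on the plate in the lane along the far bar. Origin: centre of its underside.
- offcut_3: Snapped-off strip of copper-clad laminate, 11 mm (its x) by 62 mm (its y), 4 mm thick, 12 g, lying loose on the plate in the lane along the far bar. Origin: centre of its underside.
- offcut_4: Snapped-off strip of copper-clad laminate, 11 mm (its x) by 62 mm (its y), 4 mm thick, 12 g, lying loose on the plate in the lane along the far bar. Origin: centre of its underside.
- blank_1: Lowest of the stack of three blanks: copper-clad laminate, 80 mm (its x) by 110 mm (its y) by 4 mm thick, 65 g; the stack lies skewed on the near left part of the plate, the 80 mm side roughly along the plate's x. Origin: centre of its underside.
- blank_2: Middle one of the stack of three blanks: copper-clad laminate, 80 mm (its x) by 110 mm (its y) by 4 mm thick, 65 g; the stack lies skewed on the near left part of the plate, the 80 mm side roughly along the plate's x. Origin: centre of its underside.
- blank_3: Top one of the stack of three blanks: copper-clad laminate, 80 mm (its x) by 110 mm (its y) by 4 mm thick, 65 g; the stack lies skewed on the near left part of the plate, the 80 mm side roughly along the plate's x. Origin: centre of its underside.
- marker_black: Black-capped white marker pen, 132 mm, lying on the bench in front of the plate; leave it. Origin: centre of its underside.
- tweezers_black: Black tweezers, 119 mm, lying on the bench near the front edge on the right; leave them. Origin: centre of the underside.
- kapton: Flat tape roll, 92 mm across, 12 mm high, on the bench left of the board rack; leave it. Origin: centre of its underside.
- desolder_pump: Desoldering pump, 176 mm long, 25 mm high, lying beyond the plate; leave it. Origin: centre of its underside.
Not all that is in view belongs to the job. Several things have the shape of the wiping_block; the one meant has the colours described above.

How it is judged:
By the outcome, as a careful person would: the job done as asked, in the order asked, and still so for the second after the job is handed in, with the robot touching nothing.
It also fails if it takes over 62 s, if anything falls off the work surface, if the arm or the gripper's body presses on something with over 40 N, if the wrist force passes 120 N, or if a joint passes its speed limit or range.

ROBOT

A 7-joint arm with a two-finger parallel gripper is mounted at the origin on a cart in front of the work surface, level with it; the furniture and walls round the work are solid. World frame = base frame: x ahead of the robot, y to its left, z up, the work surface at z = 0. Lengths are in m, angles in rad, forces in N, time in s.
With the tool pointing down it reaches from about 0.4 to 0.85 m from the base axis. Payload 10.4 kg.
Tool frame: the origin (TCP) lies at the very end of the fingers, on their centre line; the grasp point (between the pads) lies 19 mm behind it (manip.tcp_to_grasp is the distance from the TCP to the grasp point, in m); x points along the fingers, y is the direction in which the jaws open and shut, and the axes are right-handed (so a half turn about x gives the same grasp; the last joint's range is limited). The gripper opens to 85 mm and grips with 20 to 120 N. Pads are 22 mm wide; open, the fingers measure 114 mm over their backs; the gripper's body (76 mm by 85 mm) begins 54 mm behind the grasp point. The pads swing forward as they close: fully open they stand 13 mm farther back than shut.
Start: joints at [-1.227, 0.332, -0.065, 1.46, 0.022, 1.35, -0.088], TCP at [0.224, 0.583, 0.231] pointing down, gripper open.
Joint ranges: [-2.6, 2.6], [-0.5, 2.12], [-1.47, 1.34], [0.16, 2.42], [-1.27, 4.41], [0.06, 2.06], [-2.6, 2.6]. Speed limits (rad/s): [2.22, 2.22, 2.79, 2.79, 3.14, 3.14, 3.14].

INTERFACE

Orientations are given as a unit quaternion [x, y, z, w].
In Python, from workcell import manip, cams, hand_in gives the robot as it stands.
- The arm moves only by the shell command python3 -m handwheel 'ROWS' [FORCE]. ROWS is text: rows parted by semicolons, each of 7 numbers parted by spaces: the shift along the tool's x, y, z in mm, then the turn, a rotation vector about the tool's x, y, z in rad, then the finger opening in mm, from 0 to 85.4. A call has 1 to 8 rows; each row shifts and turns the commanded pose from where the row before left it, along the tool's axes as they then stand; what a row does not reach is not made up. A row lasts 1/10 s, in which the tool goes at most 50 mm and 8.59 degrees, less where a joint would pass 70% of its speed; a pose out of reach is approached as far as the arm can. A call with a gripper value outside its range is refused whole. The fingers move at their own pace and stop on an object; FORCE is the grip in N (left out, the last holds). Time passes only in rows, so rows that do not move let the fingers close. It gives the time, the measured TCP pose, the force and the opening at its end, in the units of the state.
- manip.get_obs(): the state, without advancing time (a new reading comes with each control period).
- cams.camera(name): name is "side" or "top"; returns a dict with "color" (400x640x3 uint8, blue, green, red), "depth" (400x640 float32, m along the optical axis (not along the pixel's ray), 0 where there is no reading), "camera_matrix" (3x3 intrinsics, pixels), "origin" and "attitude" of the camera in the world. Camera axes: x right, y down, z forward; pixel columns grow to the right and rows downward; lengths in m; the calibration is good to about 2 mm. A picture is of the moment at which its call begins.
- hand_in(): hands the job in, once; it reports no verdict.
Trained networks look in the newest picture that a camera, given by its name, has taken for a name from the list of things; names that differ only in an ending like _2 or _b are one class to them, and where a whole thing is asked for, a point or a joint stands for the part that bears it (a point fixed in the world has none). Each returns a list of dicts, best first, with "conf" (0 to 1); they miss things now and then, are a little off and sometimes report something else, mostly with a low value. They report only what shows in the picture. A call takes as long as a camera call. They do not tell look-alikes from the thing itself.
- cams.recognise(camera, thing): "box" ([left, top, width, height] in pixels, round what is visible of it).
- cams.outline_of(camera, thing): "region" (400x640 bool, what is visible of it) and "box" ([left, top, width, height] in pixels, round what is visible of it).
The state is a dict: "clock": time; "joint_pos": joint angles; "joint_velocities": joint speeds; "tau": joint torques, N m; "position": TCP position; "ee_rot": TCP orientation; "ft_force": force on the tool from outside, world axes, zero at the start; "torque": the same for the moment, N m; "grip_width": opening from 0.0 (shut) to 1.0 (fully open).
Only numpy, scipy, OpenCV 4.12 (cv2) and the standard library are available. Lean on these libraries where they do the work, as an engineer would, in place of code of your own. Each camera call takes 0.05 s, during which the arm holds its last target.

## Working session

There is one attempt and no reset: what is moved stays moved. The work goes in short steps, Python scripts to look and compute and a shell command to move; the robot and the scene stay as the last step left them, time stands still between calls to the robot, and variables do not carry over. Pictures are saved under pics/ and viewed, and the job is handed in when it is done.

```bash
ls; mkdir -p pics
python3 - <<'E'
from workcell import manip, cams
import cv2
print(manip.get_obs())
for n in("top","side"):
    c=cams.camera(n); cv2.imwrite(f"pics/{n}0.png",c["color"]); print(n,c["camera_matrix"],c["origin"],c["attitude"])
print(manip.tcp_to_grasp)
E
```

```text
pics
{'clock': 0.0, 'joint_pos': array([-1.22655928,  0.33288224, -0.06469449,  1.46095832,  0.02160774,
        1.34987504, -0.08847847]), 'joint_velocities': array([-0.00103291,  0.00152099,  0.00096647, -0.00027425, -0.00020156,
        0.00077811, -0.00061254]), 'tau': array([-2.95172595e-04, -6.25454450e+01,  4.88828856e-02, -3.91618967e+01,
        1.61162083e-02,  9.80790763e-03, -1.75216138e-05]), 'position': array([0.22404128, 0.58306246, 0.23050132]), 'ee_rot': array([ 0.12845649,  0.6953139 , -0.12945705,  0.69518226]), 'ft_force': array([-0.30637278,  0.44519941, -0.32887471]), 'torque': array([0.00267188, 0.02481539, 0.02637977]), 'grip_width': 1.0027768423527965}
top [[363.77822206   0.         318.9072664 ]
 [  0.         363.77822206 201.91675729]
 [  0.           0.           1.        ]] [0.37824972 0.1412687  1.47384955] [ 0.70885296 -0.70269508  0.03408186 -0.050848  ]
side [[400.19449273   0.         319.73502162]
 [  0.         400.19449273 198.21078474]
 [  0.           0.           1.        ]] [ 0.64144165 -1.16456258  0.76053775] [ 0.85533288  0.03539663 -0.02049651 -0.51646164]
0.0187
```

View pics/top0.png

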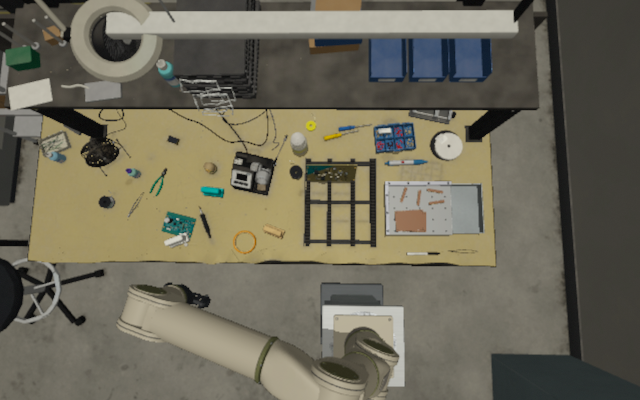

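View pics/side0.png

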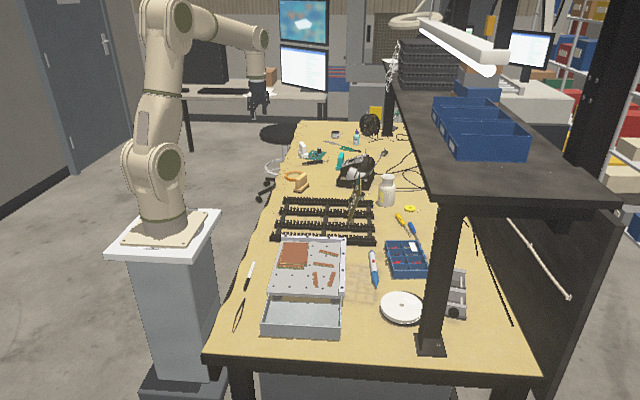

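```bash
cat > h.py <<'E'
from workcell import manip, cams
import cv2, numpy as np
from scipy.spatial.transform import Rotation as R
def cam(n):
    c=cams.camera(n); c["R"]=R.from_quat(c["attitude"]).as_matrix(); c["n"]=n; return c
def proj(c,P):
    p=(np.atleast_2d(P)-c["origin"])@c["R"]; q=p@c["camera_matrix"].T; return q[:,:2]/q[:,2:]
def onz(c,uv,z):
    uv=np.atleast_2d(uv).astype(float); K=c["camera_matrix"]
    d=np.c_[(uv-K[:2,2])/K[[0,1],[0,1]],np.ones(len(uv))]@c["R"].T
    return c["origin"]+d*((z-c["origin"][2])/d[:,2])[:,None]
def pts(c):
    D=c["depth"]; v,u=np.mgrid[:400,:640]; K=c["camera_matrix"]
    P=np.stack([(u-K[0,2])/K[0,0]*D,(v-K[1,2])/K[1,1]*D,D],-1)@c["R"].T+c["origin"]; P[D==0]=np.nan
    return P
def crop(c,x,y,w,h,s,name):
    cv2.imwrite("pics/"+name,cv2.resize(c["color"][y:y+h,x:x+w],None,fx=s,fy=s,interpolation=cv2.INTER_CUBIC))
E
python3 - <<'E'
from h import *
c=cam("top"); s=cam("side")
np.savez("top0.npz",**{k:c[k] for k in("color","depth","R","origin","camera_matrix")})
np.savez("side0.npz",**{k:s[k] for k in("color","depth","R","origin","camera_matrix")})
crop(c,375,145,125,115,6,"t1.png"); crop(c,150,170,150,85,5,"t2.png"); crop(s,255,120,160,110,5,"s2.png"); crop(s,225,225,135,115,5,"s1.png")
for n,cc in(("top",c),("side",s)):
    P=pts(cc)
    for t in("wiping_block","stop_plate","offcut_1","blank_3","tray_floor"):
        for o in cams.outline_of(n,t):
            m=o["region"]; q=P[m]; print(n,t,round(o["conf"],2),np.round(o["box"]),np.nanmedian(q,0).round(3),np.nanmax(q[:,2]).round(3),m.sum())
E
```

```text
top wiping_block 0.63 [168. 229.  21.  17.] [0.399 0.735 0.046] 0.072 237
top wiping_block 0.62 [262. 227.  23.  10.] [0.437 0.355 0.062] 0.071 132
top wiping_block 0.46 [203. 185.  18.  12.] [0.589 0.604 0.05 ] 0.073 221
top wiping_block 0.32 [404. 187.   4.  17.] [ 0.588 -0.155  0.044] 0.05 51
top stop_plate 0.92 [382. 183. 101.  53.] [ 0.545 -0.298  0.039] 0.063 4274
top offcut_1 0.54 [419. 189.   2.  15.] [ 0.574 -0.215  0.043] 0.051 52
top offcut_1 0.47 [403. 186.   4.  16.] [ 0.585 -0.155  0.044] 0.05 34
top offcut_1 0.39 [426. 190.  15.   2.] [ 0.601 -0.273  0.044] 0.052 45
top blank_3 0.56 [396. 207.  27.  26.] [ 0.482 -0.176  0.052] 0.06 601
top blank_3 0.38 [411. 209.  18.  24.] [ 0.466 -0.233  0.049] 0.058 72
top blank_3 0.28 [231. 230.  25.  22.] [0.402 0.495 0.011] 0.022 110
top tray_floor 0.97 [386. 185.  98.  51.] [ 0.543 -0.294  0.039] 0.063 4520
side wiping_block 0.68 [293. 171.  14.  21.] [0.439 0.335 0.027] 0.066 237
side wiping_block 0.6 [336. 152.   8.  15.] [0.593 0.577 0.039] 0.069 101
side wiping_block 0.58 [295. 142.  16.  16.] [0.4   0.714 0.03 ] 0.066 120
side stop_plate 0.64 [260. 235.  88. 107.] [ 0.542 -0.343  0.037] 0.057 6256
side offcut_1 0.6 [314. 260.  20.  10.] [ 0.574 -0.219  0.042] 0.048 71
side offcut_1 0.54 [331. 274.   6.  13.] [ 0.601 -0.286  0.043] 0.047 32
side offcut_1 0.43 [311. 273.   5.   9.] [ 0.556 -0.291  0.043] 0.045 38
side blank_3 0.87 [280. 242.  26.  24.] [ 0.483 -0.185  0.051] 0.055 591
side blank_3 0.51 [273. 262.  32.   6.] [ 0.483 -0.239  0.046] 0.051 133
side tray_floor 0.84 [260. 236.  89. 103.] [ 0.54  -0.343  0.037] 0.057 6215
side tray_floor 0.41 [281. 244.  28.  23.] [ 0.485 -0.186  0.05 ] 0.055 625
```

View pics/t1.png

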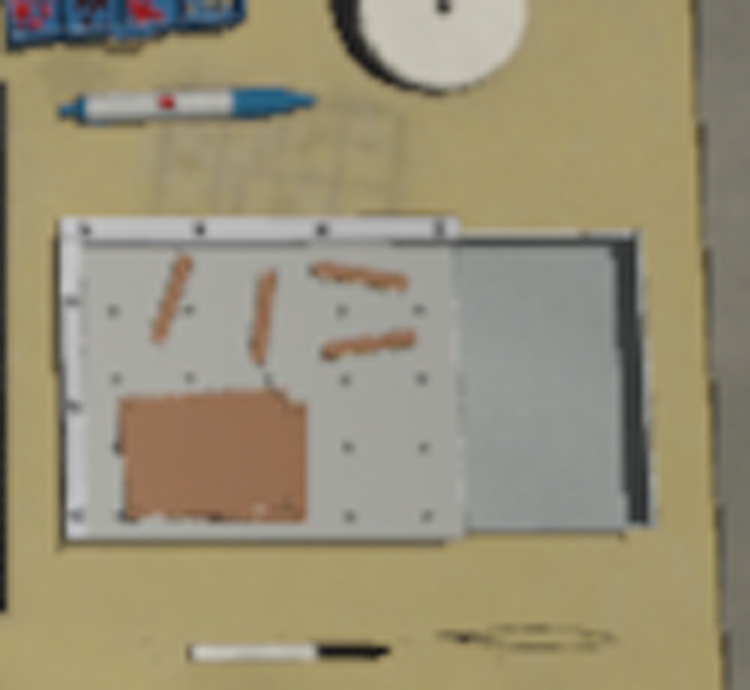

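View pics/t2.png

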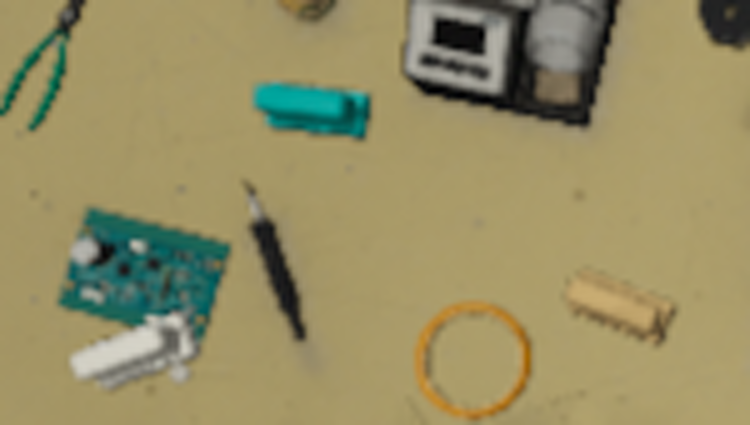

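View pics/s2.png

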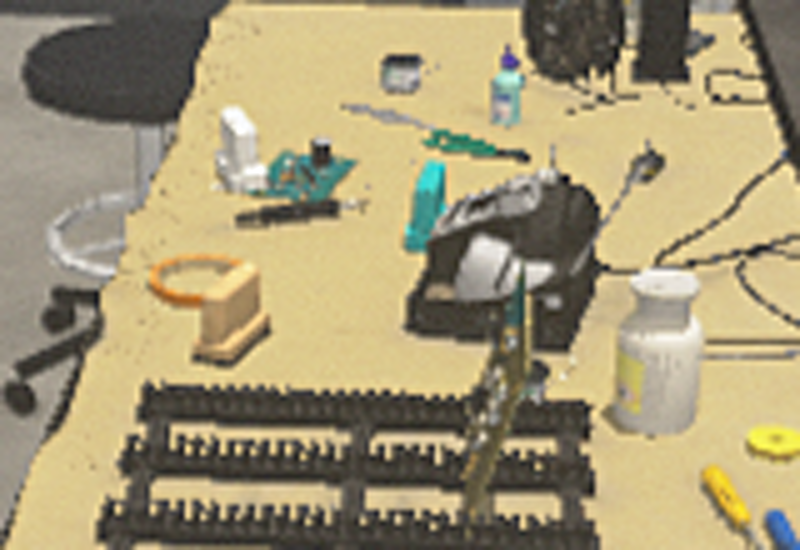

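View pics/s1.png

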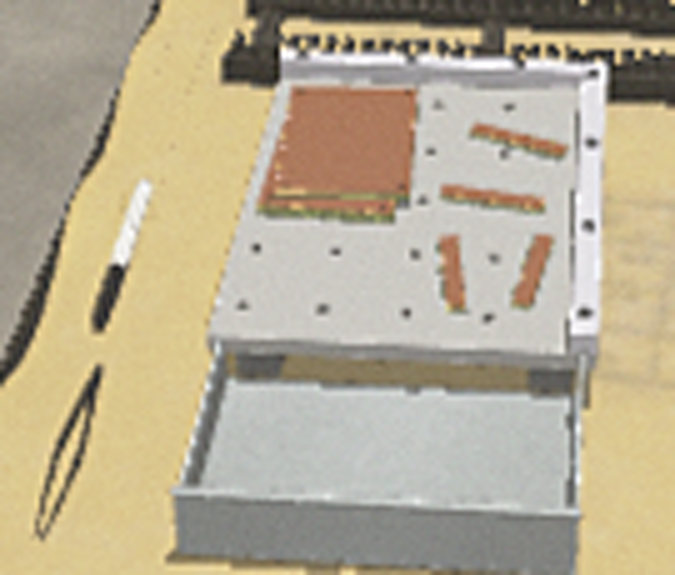

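```bash
cat >> h.py <<'E'
from scipy.ndimage import map_coordinates, gaussian_filter
from scipy.optimize import minimize
def load(n):
    d=np.load(n); return {k:d[k] for k in d}
def grads(c,s=0.7):
    g=c["color"].astype(float); gx=np.stack([gaussian_filter(g[...,i],s,order=(0,1)) for i in range(3)]); gy=np.stack([gaussian_filter(g[...,i],s,order=(1,0)) for i in range(3)])
    return gx,gy
def seg(*P,n=40):
    P=np.array(P,float); return [(P[i],P[i+1]) for i in range(len(P)-1)]
def place(p,L):
    co,si=np.cos(p[2]),np.sin(p[2]); L=np.asarray(L,float); 
    return np.c_[p[0]+co*L[...,0]-si*L[...,1],p[1]+si*L[...,0]+co*L[...,1],L[...,2]]
def score(p,segs,cs,sh=(0,0,0,0)):
    tot=0
    for i,(c,g) in enumerate(cs):
        for a,b in segs:
            t=np.linspace(0.04,.96,30)[:,None]; L=a+(b-a)*t
            uv=proj(c,place(p,L)); d=uv[-1]-uv[0]; d/=np.linalg.norm(d)+1e-9
            co=[uv[:,1],uv[:,0]]
            s=sum(np.hypot(0,map_coordinates(g[0][k],co,order=1)*-d[1]+map_coordinates(g[1][k],co,order=1)*d[0]) for k in range(3))
            tot+=np.minimum(s,120).mean()*np.linalg.norm(b-a)
    return tot/sum(np.linalg.norm(b-a) for a,b in segs)/len(cs)
def fit(p0,segs,cs,r=(.012,.012,.08)):
    p0=np.array(p0,float); best=None
    from itertools import product
    for f in (1,.3,.1):
        ax=[np.linspace(-f*k,f*k,9) for k in r]
        cand=[(score(p0+np.array(q),segs,cs),tuple(p0+np.array(q))) for q in product(*ax)]
        best=max(cand); p0=np.array(best[1])
    return p0,best[0]
def draw(c,p,segs,x,y,w,h,s,name,im=None):
    im=cv2.resize(c["color"][y:y+h,x:x+w],None,fx=s,fy=s,interpolation=cv2.INTER_CUBIC) if im is None else im
    for a,b in segs:
        q=proj(c,place(p,np.array([a,b]))); q=((q-[x,y]+.5)*s-.5).round().astype(int)
        cv2.line(im,tuple(map(int,q[0])),tuple(map(int,q[1])),(0,255,0),1)
    cv2.imwrite("pics/"+name,im); return im
PLATE=seg((-.105,-.13,.04),(-.105,.13,.04))+seg((-.105,-.13,.04),(.09,-.13,.04))+seg((.09,-.13,.054),(.09,.118,.054),(-.105,.118,.054))
PLATEO=PLATE+seg((.105,-.13,.054),(.105,.13,.054),(-.105,.13,.054))
def rect(a,b,z): a/=2;b/=2; return seg((a,b,z),(a,-b,z),(-a,-b,z),(-a,b,z),(a,b,z))
BLOCK=rect(.022,.074,.064)
E
cat > f1.py <<'E'
from h import *
T=load("top0.npz"); S=load("side0.npz"); gT=(T,grads(T)); gS=(S,grads(S))
P=pts(T); 
for n,cs in(("T",[gT]),("S",[gS]),("both",[gT,gS])):
    p,s=fit((.545,-.235,0),PLATEO,cs,(.03,.03,.06)); print(n,p.round(4),s)
draw(T,p,PLATEO,375,145,125,115,6,"t3.png"); draw(S,p,PLATEO,225,225,135,115,6,"s3.png")
print(fit(p,PLATEO,[gT],(.01,.01,.02)),fit(p,PLATEO,[gS],(.01,.01,.02)))
for n,c in(("T",T),("S",S)):
    P=pts(c); m=(abs(P[...,0]-.437)<.08)&(abs(P[...,1]-.345)<.08)&(P[...,2]>.052)&(P[...,2]<.08); q=P[m]; print(n,m.sum(),np.median(q,0)); r=cv2.minAreaRect((q[:,:2]*1000).astype(np.float32)); print(r)
E
python3 f1.py
```

```text
T [ 0.533  -0.2042  0.0105] 57.6112694180831
S [ 0.5345 -0.217   0.0135] 76.42012613330832
both [ 0.5337 -0.2155  0.009 ] 62.15746613065025
(array([ 0.533  , -0.21425,  0.0095 ]), np.float64(57.09518181771189)) (array([ 0.53475, -0.217  ,  0.0115 ]), np.float64(76.64698358264104))
T 108 [0.4371878  0.35705726 0.0637771 ]
((437.4656066894531, 358.59539794921875), (72.06188201904297, 21.766387939453125), 70.07368469238281)
S 57 [0.4391189  0.34656182 0.06060253]
((438.87225341796875, 353.5699462890625), (80.70571899414062, 22.409101486206055), 70.33740997314453)
```

View pics/t3.png

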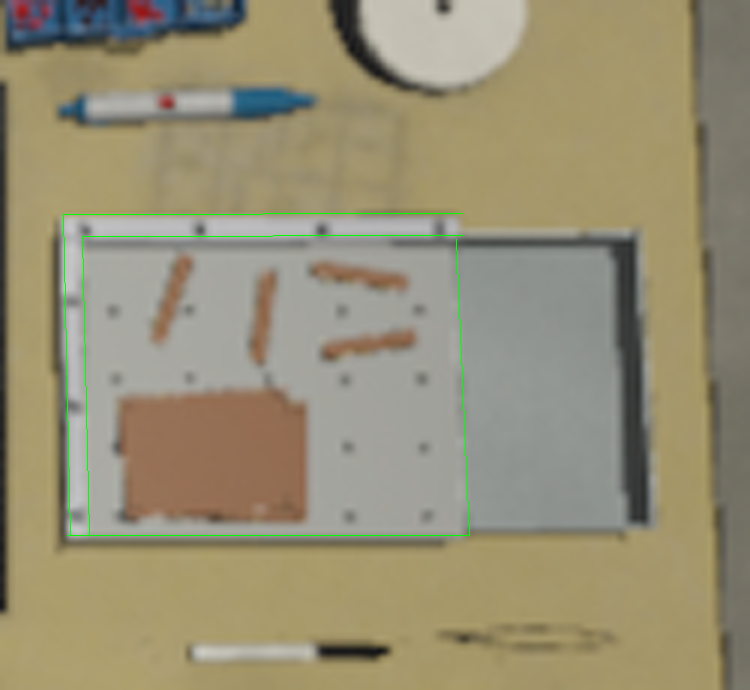

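View pics/s3.png

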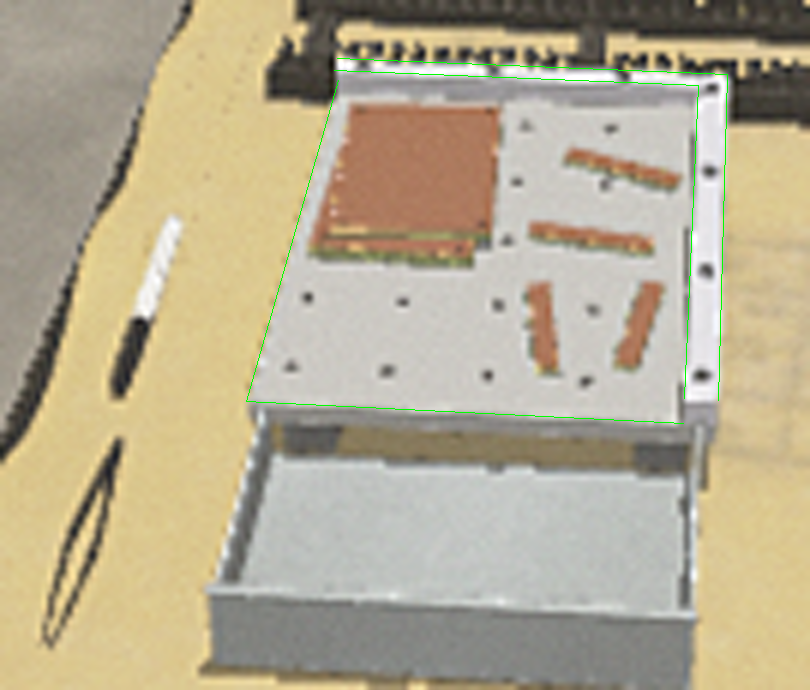

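```bash
cat > f2.py <<'E'
from h import *
T=load("top0.npz"); S=load("side0.npz"); gT=(T,grads(T)); gS=(S,grads(S))
for cs in([gT],[gS],[gT,gS]):
    print("block",fit((.4375,.3575,-.35),BLOCK,cs,(.012,.012,.1)))
pl=np.array([.534,-.2155,.010])
def loc(p):
    d=np.array(p[:2])-pl[:2]; c,s=np.cos(pl[2]),np.sin(pl[2]); return np.r_[(c*d[0]+s*d[1])*1e3,(-s*d[0]+c*d[1])*1e3].round(1)
# colour mask corners
hsv=cv2.cvtColor(T["color"],cv2.COLOR_BGR2HSV)
for n,c in(("T",T),("S",S)):
    hsv=cv2.cvtColor(c["color"],cv2.COLOR_BGR2HSV)
    m=((hsv[...,0]<14)&(hsv[...,1]>80)).astype(np.uint8)
    k,l,st,ce=cv2.connectedComponentsWithStats(m)
    for i in range(1,k):
        w=onz(c,ce[i],.044)[0]
        q=loc(w)
        if st[i,4]>20 and abs(q[0])<100 and abs(q[1])<130:
            v,u=np.nonzero(l==i); W=onz(c,np.c_[u,v],.044 if st[i,4]<200 else .052); L=np.array([loc(x) for x in W]); r=cv2.minAreaRect(L.astype(np.float32))
            print(n,st[i,4],q,"rect",np.round(r[0]),np.round(r[1]),round(r[2]),"min",L.min(0),"max",L.max(0))
E
python3 f2.py
```

```text
block (array([ 0.4261,  0.3482, -0.35  ]), np.float64(36.06528622916067))
block (array([ 0.4375,  0.3461, -0.39  ]), np.float64(66.54977433162523))
block (array([ 0.4354,  0.3446, -0.42  ]), np.float64(48.194871550559384))
T 21 [50.8 57.6] rect [50. 59.] [ 7. 56.] 69 min [23.5 46.8] max [75.3 67.8]
T 23 [ 65.1 -64.1] rect [ 64. -67.] [56.  7.] 80 min [ 58.8 -93.9] max [ 71.  -39.4]
T 22 [37.9 -1.5] rect [38. -2.] [ 6. 53.] 79 min [11.4 -7.9] max [63.1  5.3]
T 22 [ 20.2 -70.2] rect [ 19. -69.] [ 7. 56.] 8 min [ 15.3 -96.6] max [ 27.  -41.5]
T 601 [-53.8  32.9] rect [-54.  36.] [117.  82.] 90 min [-94.8 -22.3] max [-13.   94.7]
S 573 [-52.   40.5] rect [-50.  29.] [122.  83.] 89 min [-92.5 -33.2] max [-8.9 89.4]
S 28 [52.4 56.4] rect [53. 56.] [ 7. 56.] 69 min [26.8 47.7] max [79.8 66.5]
S 36 [39.2 -2.6] rect [40. -3.] [ 8. 57.] 80 min [ 10.9 -11.6] max [67.3  4.3]
S 44 [ 22.9 -72.4] rect [ 23. -71.] [ 9. 57.] 8 min [ 15. -99.] max [ 30.3 -42.7]
S 45 [ 67.2 -68.8] rect [ 67. -67.] [58. 10.] 82 min [ 59.5 -96.2] max [ 74.6 -38.9]
```

Run:
```python
from h import *
o=manip.get_obs(); r=R.from_quat(o["ee_rot"]).as_matrix(); print(r.round(3)); print(o["position"])
```

```text
[[ 0.     0.359  0.933]
 [ 0.     0.933 -0.359]
 [-1.     0.    -0.   ]]
[0.22413069 0.58347771 0.23136843]
```

```bash
cat > f3.py <<'E'
from h import *
T=load("top0.npz"); S=load("side0.npz")
B=BLOCK+rect(.036,.08,.02)+rect(.036,.08,0)
a=np.array([.4375,.352,-.36])
t=draw(T,a,B,250,215,45,32,12,"x.png"); s=draw(S,a,B,280,160,45,40,10,"x.png")
h=max(t.shape[0],s.shape[0]); im=np.zeros((h,t.shape[1]+s.shape[1],3),np.uint8); im[:t.shape[0],:t.shape[1]]=t; im[:s.shape[0],t.shape[1]:]=s
cv2.imwrite("pics/b1.png",cv2.resize(im,None,fx=.8,fy=.8)); print(im.shape)
E
python3 f3.py
```

```text
(400, 990, 3)
```

View pics/b1.png

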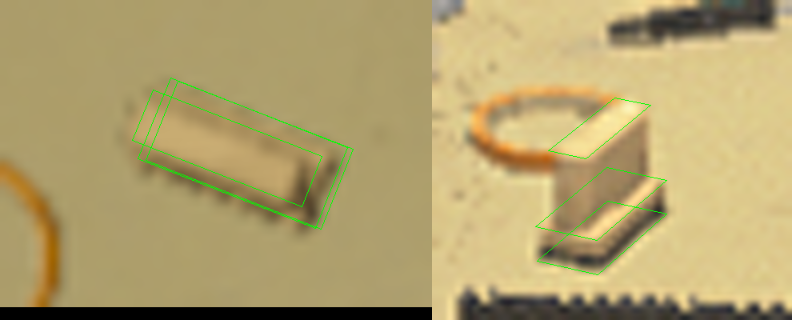

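```bash
cat > plan.py <<'E'
import sys
from h import *
# usage: plan.py x y z az_deg open nrows   (world, m; az = azimuth of tool y)
def main(x,y,z,az,op,n):
    n=int(n); o=manip.get_obs(); p=o["position"]; r=R.from_quat(o["ee_rot"]); M=r.as_matrix()
    a0=np.arctan2(M[1,1],M[0,1]); d=(np.radians(az)-a0+np.pi)%(2*np.pi)-np.pi
    tilt=np.degrees(np.arccos(-M[2,0])); print("t %.2f pos"%o["clock"],p.round(4),"az %.2f tilt %.2f"%(np.degrees(a0),tilt),"w %.3f F"%o["grip_width"],o["ft_force"].round(1))
    g=np.array([x,y,z]); step=(g-p)/n*1e3; da=d/n; out=[]
    for i in range(n):
        a=a0+da*i; ty=np.array([np.cos(a),np.sin(a),0]); tz=np.array([np.sin(a),-np.cos(a),0])
        out.append("%.1f %.1f %.1f %.3f 0 0 %g"%(-step[2],step@ty,step@tz,-da,op))
    for i in range(0,n,8): print("; ".join(out[i:i+8]))
    print("step %.1f mm %.3f rad"%(np.linalg.norm(step),abs(da)))
main(*map(float,sys.argv[1:]))
E
python3 plan.py .437 .355 .16 -20.6 85 11
```

```text
t 0.70 pos [0.2241 0.5835 0.2314] az 68.98 tilt 0.01 w 1.002 F [-0.   0.5  0.1]
6.5 -12.4 25.5 0.142 0 0 85; 6.5 -8.7 27.0 0.142 0 0 85; 6.5 -4.8 28.0 0.142 0 0 85; 6.5 -0.8 28.4 0.142 0 0 85; 6.5 3.2 28.2 0.142 0 0 85; 6.5 7.2 27.5 0.142 0 0 85; 6.5 11.0 26.2 0.142 0 0 85; 6.5 14.6 24.3 0.142 0 0 85
6.5 17.9 22.0 0.142 0 0 85; 6.5 20.9 19.3 0.142 0 0 85; 6.5 23.4 16.1 0.142 0 0 85
step 29.1 mm 0.142 rad
```

```bash
python3 -m handwheel '6 -12 26 0.142 0 0 85; 6 -9 27 0.142 0 0 85; 6 -5 28 0.142 0 0 85; 6 -1 28 0.142 0 0 85; 6 3 28 0.142 0 0 85; 6 7 28 0.142 0 0 85; 6 11 26 0.142 0 0 85; 6 15 24 0.142 0 0 85' 90; python3 -m handwheel '6 18 22 0.142 0 0 85; 6 21 19 0.142 0 0 85; 6 23 16 0.142 0 0 85; 0 0 0 0 0 0 85; 0 0 0 0 0 0 85'; python3 plan.py .437 .355 .16 -20.6 85 2
python3 - <<'E'
from h import *
s=cam("side"); crop(s,240,100,130,110,6,"s5.png"); c=cam("top"); crop(c,220,190,90,70,7,"t5.png")
E
```

```text
clock: 1.5
position: [0.3796, 0.4164, 0.1833]
ee_rot: [0.484, 0.515, -0.484, 0.515]
ft_force: [0.2, -0.5, 0.4]
grip_width: 0.993
clock: 2.0
position: [0.4371, 0.3553, 0.1653]
ee_rot: [-0.581, -0.403, 0.581, -0.403]
ft_force: [-0.4, 1.1, -0.2]
grip_width: 0.996
t 2.00 pos [0.4371 0.3553 0.1653] az -20.50 tilt 0.01 w 0.996 F [-0.4  1.1 -0.2]
2.7 0.0 0.2 0.001 0 0 85; 2.7 0.0 0.2 0.001 0 0 85
step 2.7 mm 0.001 rad
```

View pics/s5.png

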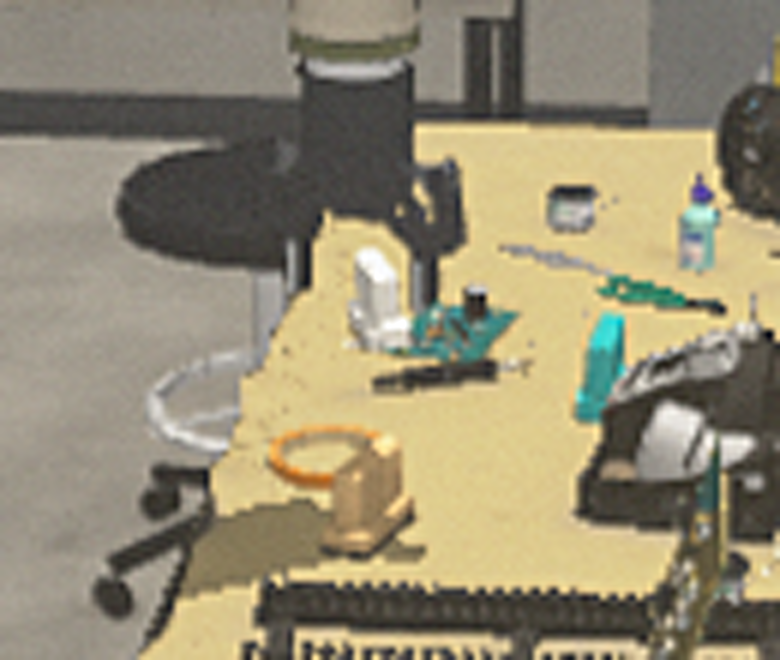

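View pics/t5.png

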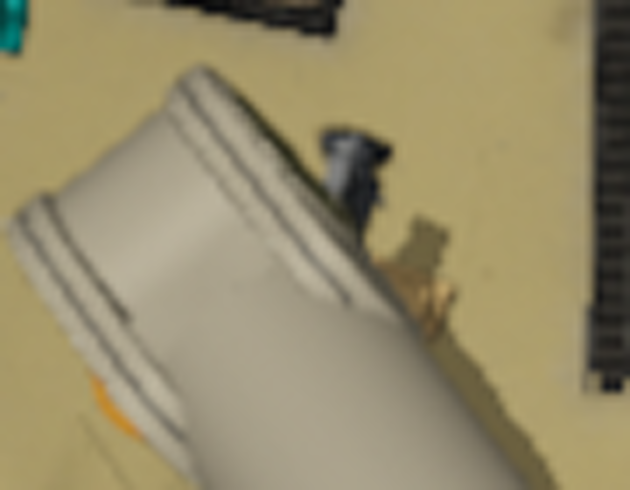

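```bash
python3 -m handwheel '35 0 0 0 0 0 85; 35 0 0 0 0 0 85; 35 0 0 0 0 0 85; 20 0 0 0 0 0 85; 6 0 0 0 0 0 85; 0 0 0 0 0 0 85'
python3 - <<'E'
from h import *
s=cam("side"); crop(s,260,130,80,75,8,"s6.png")
E
```

```text
clock: 2.7
position: [0.4363, 0.3561, 0.0341]
ee_rot: [-0.58, -0.404, 0.581, -0.403]
ft_force: [0.3, 0.6, -0.3]
grip_width: 0.992
```

View pics/s6.png

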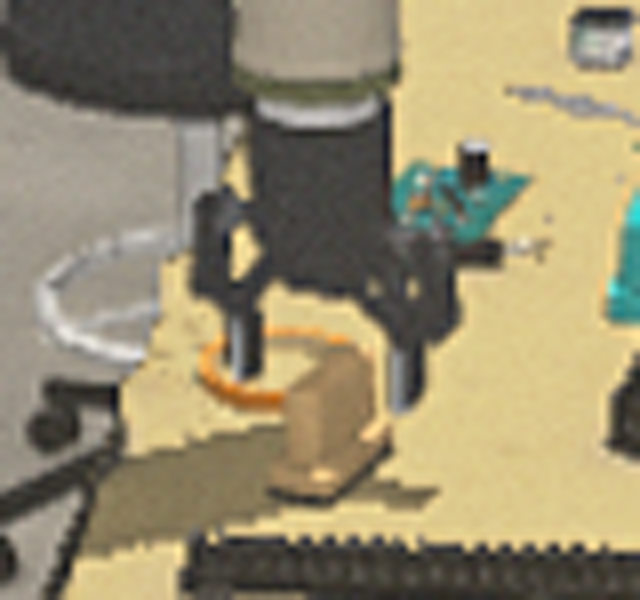

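Run:
```python
from h import *
S=load("side0.npz")
a=np.radians(-20.5); d=np.array([np.cos(a),np.sin(a),0]); p=np.array([.4363,.3561,.0341+.013])
q=proj(S,[p-d*.0425,p+d*.0425,p]); print(((q-[260,130]+.5)*8).round())
for z in(.064,): print(((proj(S,place([.4375,.355,-.36],[[0,-.037,z],[0,.037,z],[0,0,z]]))-[260,130]+.5)*8).round())
```

```text
[[257. 379.]
 [400. 408.]
 [328. 394.]]
[[296. 392.]
 [361. 339.]
 [329. 365.]]
```

```bash
python3 -m handwheel '2 0 0 0 0 0 15; 0 0 0 0 0 0 15; 0 0 0 0 0 0 15; 0 0 0 0 0 0 15; 0 0 0 0 0 0 15; 0 0 0 0 0 0 15; 0 0 0 0 0 0 15; 0 0 0 0 0 0 15' 100;  python3 plan.py .437 .355 .16 -20.6 85 2|head -1
```

```text
clock: 3.55
position: [0.4373, 0.3557, 0.0328]
ee_rot: [0.581, 0.403, -0.581, 0.403]
ft_force: [-0.4, -1.5, 6.0]
grip_width: 0.241
t 3.55 pos [0.4373 0.3557 0.0328] az -20.52 tilt 0.05 w 0.241 F [-0.4 -1.5  6. ]
```

```bash
python3 -m handwheel '20 0 0 0 0 0 15; -40 0 0 0 0 0 15; -45 0 0 0 0 0 15; -45 0 0 0 0 0 15; -45 0 0 0 0 0 15; -40 0 0 0 0 0 15' --help >/dev/null 2>&1; python3 -c "
from workcell import manip;print(manip.get_obs()['position'])"
```

```text
[0.43732428 0.35570189 0.03279773]
```

```bash
python3 -m handwheel '-20 0 0 0 0 0 15; -40 0 0 0 0 0 15; -45 0 0 0 0 0 15; -45 0 0 0 0 0 15; -45 0 0 0 0 0 15; -10 0 0 0 0 0 15'
python3 - <<'E'
from h import *
s=cam("side"); crop(s,260,60,90,110,6,"s7.png")
E
python3 plan.py .581 -.117 .25 -89.4 15 14
```

```text
clock: 4.15
position: [0.4384, 0.3566, 0.2425]
ee_rot: [0.584, 0.404, -0.579, 0.402]
ft_force: [0.8, 0.8, -0.8]
grip_width: 0.245
t 4.20 pos [0.4381 0.3565 0.2415] az -20.52 tilt 0.35 w 0.240 F [ 0.6  1.2 -0.8]
-0.6 21.4 28.1 0.086 0 0 15; -0.6 23.7 26.2 0.086 0 0 15; -0.6 25.9 24.0 0.086 0 0 15; -0.6 27.9 21.7 0.086 0 0 15; -0.6 29.6 19.2 0.086 0 0 15; -0.6 31.2 16.6 0.086 0 0 15; -0.6 32.5 13.9 0.086 0 0 15; -0.6 33.6 11.1 0.086 0 0 15
-0.6 34.4 8.1 0.086 0 0 15; -0.6 34.9 5.2 0.086 0 0 15; -0.6 35.3 2.2 0.086 0 0 15; -0.6 35.3 -0.9 0.086 0 0 15; -0.6 35.1 -3.9 0.086 0 0 15; -0.6 34.6 -6.9 0.086 0 0 15
step 35.3 mm 0.086 rad
```

View pics/s7.png

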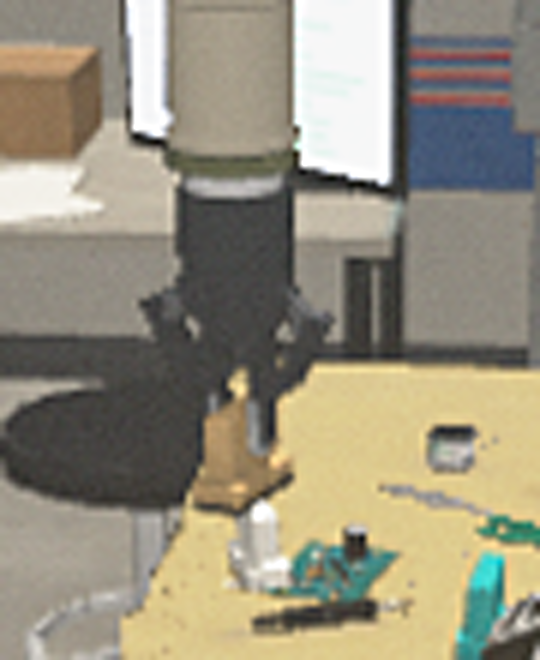

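Block held. Fly to above the left end of the lane.

```bash
python3 -m handwheel '-1 21 28 0.086 0 0 15; -1 24 26 0.086 0 0 15; -1 26 24 0.086 0 0 15; -1 28 22 0.086 0 0 15; -1 30 19 0.086 0 0 15; 0 31 17 0.086 0 0 15; 0 32 14 0.086 0 0 15; 0 34 11 0.086 0 0 15'; python3 -m handwheel '0 34 8 0.086 0 0 15; 0 35 5 0.086 0 0 15; 0 35 2 0.086 0 0 15; 0 35 -1 0.086 0 0 15; 0 35 -4 0.086 0 0 15; 0 35 -7 0.086 0 0 15; 0 0 0 0 0 0 15; 0 0 0 0 0 0 15'; python3 plan.py .581 -.117 .12 -89.4 15 4
python3 - <<'E'
from h import *
c=cam("top"); crop(c,375,145,125,115,6,"t8.png");s=cam("side"); crop(s,225,165,135,145,5,"s8.png")
E
```

```text
clock: 5.0
position: [0.518, 0.0813, 0.241]
ee_rot: [-0.683, -0.181, 0.684, -0.181]
ft_force: [0.1, 0.4, -1.5]
grip_width: 0.244
clock: 5.8
position: [0.5787, -0.1199, 0.241]
ee_rot: [-0.706, -0.001, 0.708, -0.002]
ft_force: [0.2, 1.0, -0.7]
grip_width: 0.24
t 5.80 pos [ 0.5787 -0.1199  0.241 ] az -89.76 tilt 0.14 w 0.240 F [ 0.2  1.  -0.7]
30.2 -0.7 -0.6 -0.002 0 0 15; 30.2 -0.7 -0.6 -0.002 0 0 15; 30.2 -0.7 -0.6 -0.002 0 0 15; 30.2 -0.7 -0.6 -0.002 0 0 15
step 30.3 mm 0.002 rad
```

View pics/s8.png

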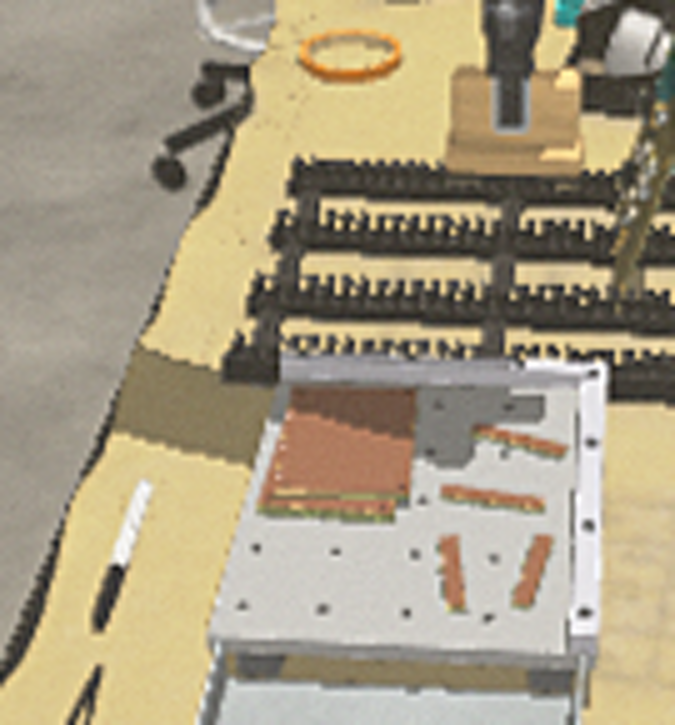

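View pics/t8.png

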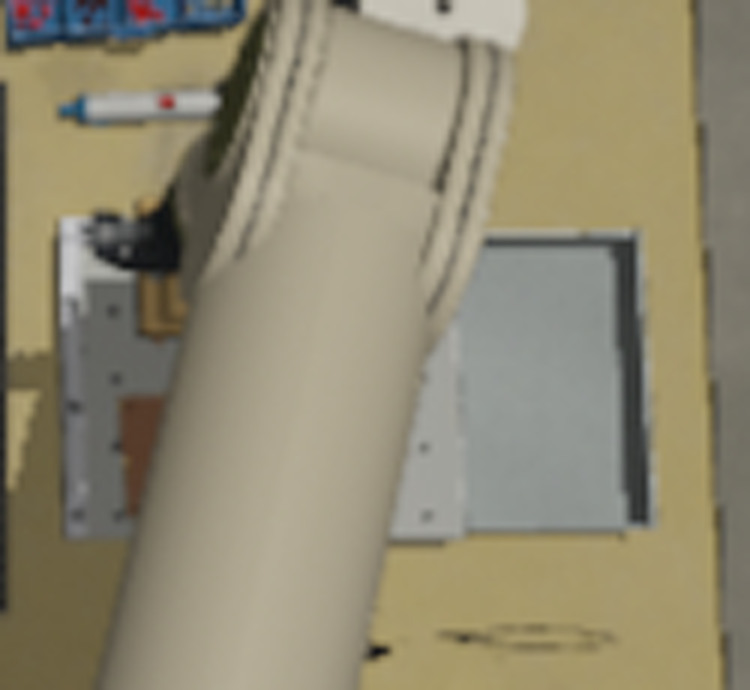

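Run:
```python
from h import *
s=cam("side")
B=rect(.036,.08,.2082)+rect(.036,.08,.2282)+rect(.022,.074,.2722)
for dx in (0,): draw(s,[.5787,-.1199,np.pi/2+.004],B,295,170,65,40,12,"s9.png")
cs=[(s,grads(s))]
F=[x for x in B]
fr=seg((-.018,.04,.2082),(-.018,-.04,.2082))+seg((-.018,.04,.2082),(-.018,.04,.2282))+seg((-.018,-.04,.2082),(-.018,-.04,.2282))
print(fit([.5787,-.1199,np.pi/2],fr,cs,(.01,.008,.02)))
```

```text
(array([ 0.5817    , -0.1087    ,  1.59729633]), np.float64(61.00703086610311))
```

View pics/s9.png

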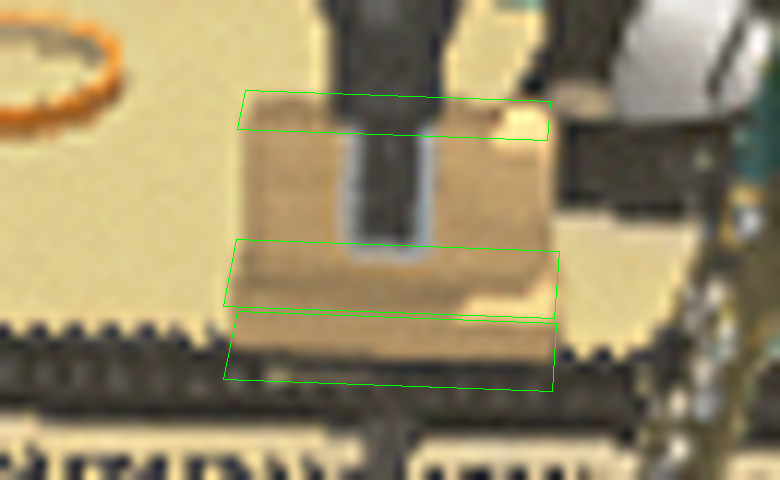

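```bash
python3 -m handwheel '40 0 0 0 0 0 15; 40 0 0 0 0 0 15; 40 0 0 0 0 0 15; 25 0 0 0 0 0 15; 12 0 -1 0 0 0 15; 0 0 0 0 0 0 15; 0 0 0 0 0 0 15'; python3 plan.py .580 -.120 .074 -89.4 15 2
python3 - <<'E'
from h import *
s=cam("side"); crop(s,265,205,100,90,8,"s10.png")
E
```

```text
clock: 6.65
position: [0.5816, -0.1174, 0.0865]
ee_rot: [0.708, 0.003, -0.707, 0.003]
ft_force: [0.5, 0.3, -0.4]
grip_width: 0.241
t 6.65 pos [ 0.5816 -0.1174  0.0865] az -89.47 tilt 0.09 w 0.241 F [ 0.5  0.3 -0.4]
6.3 1.3 0.8 -0.001 0 0 15; 6.3 1.3 0.8 -0.001 0 0 15
step 6.5 mm 0.001 rad
```

View pics/s10.png

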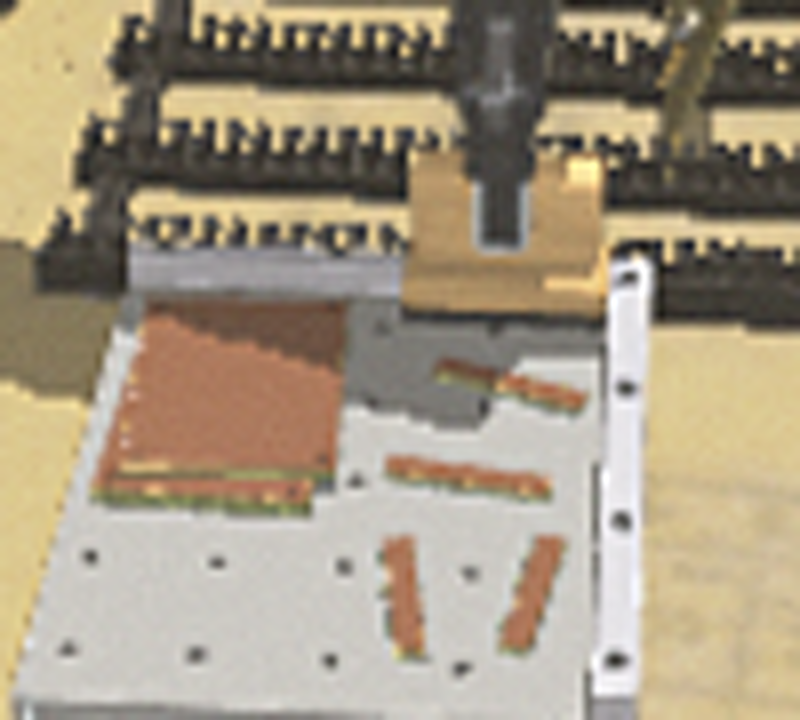

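```bash
python3 -m handwheel '0 2 1 0 0 0 15; 4 0 0 0 0 0 15; 4 0 0 0 0 0 15; 3 0 0 0 0 0 15; 0 0 0 0 0 0 15; 0 0 0 0 0 0 15'; python3 plan.py .580 -.120 .074 -89.4 15 2
```

```text
clock: 7.3
position: [0.5799, -0.1195, 0.0742]
ee_rot: [-0.707, -0.003, 0.707, -0.003]
ft_force: [0.2, -0.7, -0.5]
grip_width: 0.238
t 7.30 pos [ 0.5799 -0.1195  0.0742] az -89.49 tilt 0.01 w 0.238 F [ 0.2 -0.7 -0.5]
0.1 0.2 -0.1 -0.001 0 0 15; 0.1 0.2 -0.1 -0.001 0 0 15
step 0.3 mm 0.001 rad
```

```bash
python3 -m handwheel '0.5 0 0 0 0 0 15; 0.5 0 0 0 0 0 15; 0 0 0 0 0 0 15; 0 0 0 0 0 0 15'; python3 -m handwheel '0 0 -1 0 0 0 15; 0 0 -1 0 0 0 15; 0 0 -1 0 0 0 15; 0 0 0 0 0 0 15'
```

```text
clock: 7.7
position: [0.5799, -0.1195, 0.0733]
ee_rot: [0.707, 0.003, -0.707, 0.003]
ft_force: [-0.0, 0.4, -1.0]
grip_width: 0.24
clock: 8.1
position: [0.5824, -0.1196, 0.0731]
ee_rot: [-0.707, -0.003, 0.708, -0.003]
ft_force: [-3.2, -0.3, 0.2]
grip_width: 0.242
```

```bash
python3 -m handwheel '0 2 2 -0.03 0 0 15; 0 6 0 0 0 0 15; 0 10 0 0 0 0 15; 0 10 0 0 0 0 15; 0 10 0 0 0 0 15; 0 10 0 0 0 0 15; 0 10 0 0 0 0 15; 0 2 0 0 0 0 15'; python3 plan.py .580 -.120 .074 -87.8 15 2
python3 - <<'E'
from h import *
s=cam("side"); crop(s,265,205,100,90,8,"s11.png")
E
```

```text
clock: 8.9
position: [0.5827, -0.1814, 0.0732]
ee_rot: [-0.707, -0.013, 0.707, -0.013]
ft_force: [-3.6, 0.8, 0.4]
grip_width: 0.241
t 8.90 pos [ 0.5827 -0.1814  0.0732] az -87.89 tilt 0.04 w 0.241 F [-3.6  0.8  0.4]
-0.4 -30.7 0.2 -0.001 0 0 15; -0.4 -30.7 0.2 -0.001 0 0 15
step 30.7 mm 0.001 rad
```

View pics/s11.png

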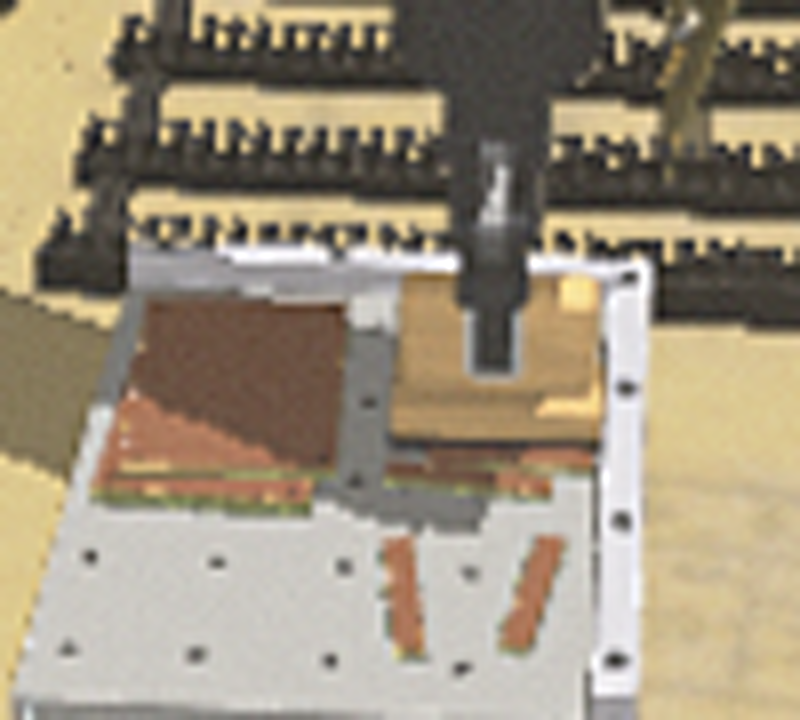

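```bash
python3 -m handwheel '0 8 0.6 0 0 0 15; 0 10 0.3 0 0 0 15; 0 10 0.2 0 0 0 15; 0 10 0.2 0 0 0 15; 0 10 0.2 0 0 0 15; 0 2 0 0 0 0 15'; python3 plan.py .580 -.120 .074 -87.8 15 2 |head -1
python3 - <<'E'
from h import *
s=cam("side"); crop(s,265,205,100,90,8,"s12.png")
E
```

```text
clock: 9.55
position: [0.5832, -0.2315, 0.0734]
ee_rot: [-0.707, -0.013, 0.707, -0.013]
ft_force: [-5.2, 2.1, 2.5]
grip_width: 0.248
t 9.55 pos [ 0.5832 -0.2315  0.0734] az -87.89 tilt 0.05 w 0.248 F [-5.2  2.1  2.5]
```

View pics/s12.png

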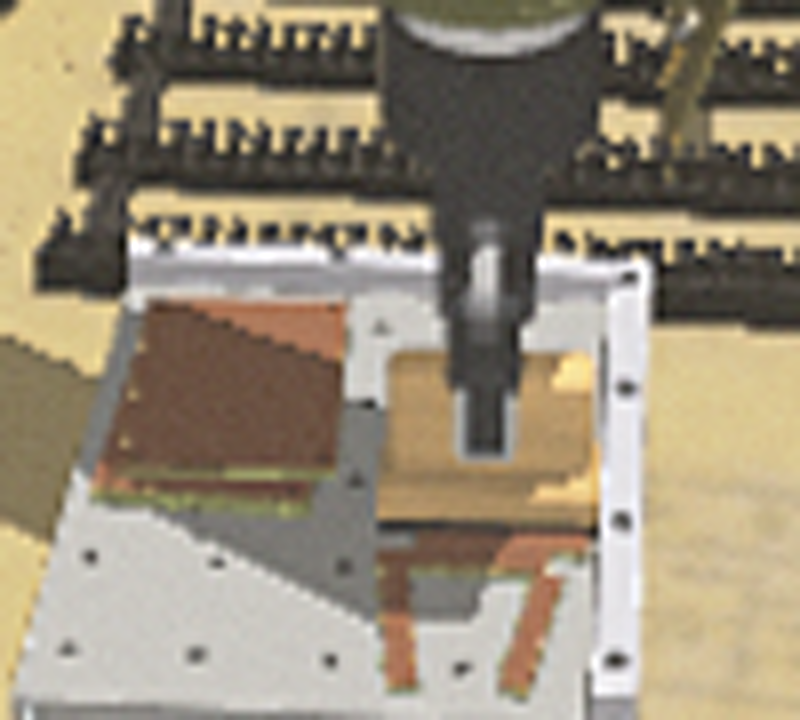

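```bash
python3 -m handwheel '0 8 0.6 0 0 0 15; 0 10 0.2 0 0 0 15; 0 10 0.2 0 0 0 15; 0 10 0.2 0 0 0 15; 0 10 0.2 0 0 0 15; 0 2 0 0 0 0 15'; python3 plan.py .580 -.120 .074 -87.8 15 2 |head -1
python3 - <<'E'
from h import *
s=cam("side"); crop(s,255,225,110,110,7,"s13.png")
E
```

```text
clock: 10.2
position: [0.5837, -0.2803, 0.0732]
ee_rot: [-0.707, -0.013, 0.707, -0.013]
ft_force: [-6.6, 1.9, 0.2]
grip_width: 0.24
t 10.20 pos [ 0.5837 -0.2803  0.0732] az -87.82 tilt 0.03 w 0.240 F [-6.6  1.9  0.2]
```

View pics/s13.png

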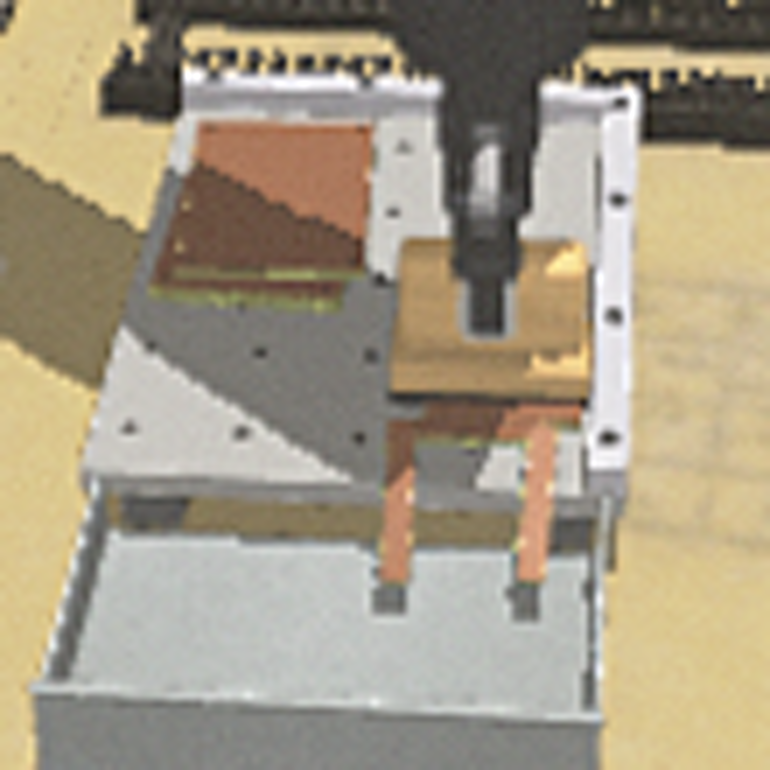

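```bash
python3 -m handwheel '0 6 0.8 0 0 0 15; 0 8 0.3 0 0 0 15; 0 8 0.3 0 0 0 15; 0 8 0.3 0 0 0 15; 0 8 0.3 0 0 0 15; 0 8 0.3 0 0 0 15; 0 8 0.3 0 0 0 15; 0 4 0 0 0 0 15'; python3 -m handwheel '0 2 0 0 0 0 15;0 0 0 0 0 0 15;0 0 0 0 0 0 15';python3 plan.py .580 -.120 .074 -87.8 15 2 |head -1
python3 - <<'E'
from h import *
s=cam("side"); crop(s,255,225,110,110,7,"s14.png")
E
```

```text
clock: 11.05
position: [0.5841, -0.3391, 0.0736]
ee_rot: [0.707, 0.013, -0.707, 0.014]
ft_force: [-0.2, -0.1, -0.6]
grip_width: 0.236
clock: 11.35
position: [0.5841, -0.3392, 0.0732]
ee_rot: [0.707, 0.014, -0.707, 0.014]
ft_force: [0.0, 0.2, -0.8]
grip_width: 0.24
t 11.35 pos [ 0.5841 -0.3392  0.0732] az -87.76 tilt 0.02 w 0.240 F [ 0.   0.2 -0.8]
```

View pics/s14.png

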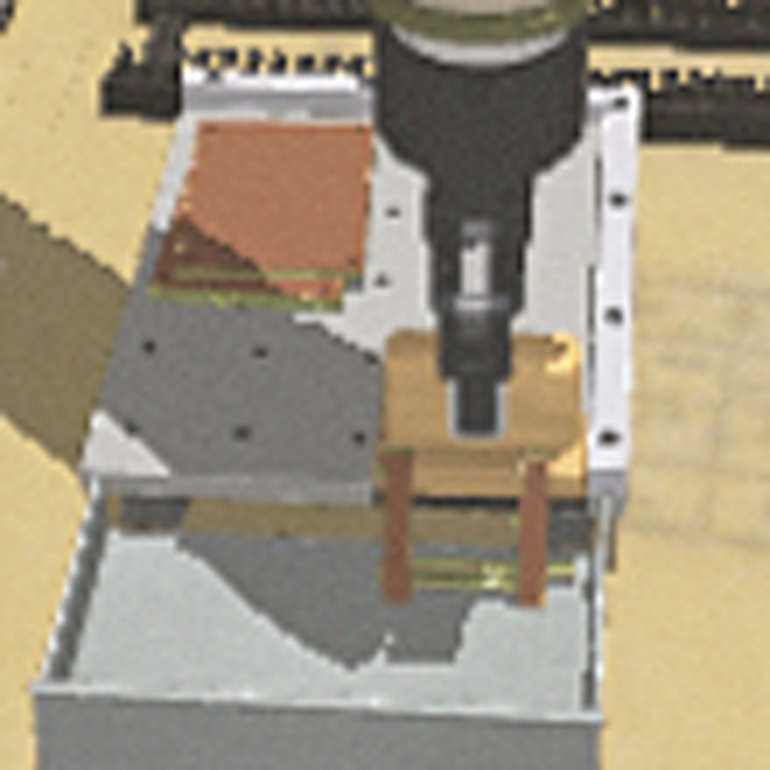

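```bash
python3 -m handwheel '0 8 0.5 0 0 0 15; 0 10 0.4 0 0 0 15; 0 10 0.4 0 0 0 15; 0 10 0.4 0 0 0 15;0 0 0 0 0 0 15;0 0 0 0 0 0 15';python3 plan.py .580 -.120 .074 -87.8 15 2 |head -1
python3 - <<'E'
from h import *
s=cam("side"); crop(s,255,225,110,110,7,"s15.png")
E
```

```text
clock: 12.0
position: [0.5834, -0.3781, 0.0731]
ee_rot: [-0.707, -0.013, 0.707, -0.013]
ft_force: [-0.6, 0.9, -2.2]
grip_width: 0.236
t 12.00 pos [ 0.5834 -0.3781  0.0731] az -87.82 tilt 0.01 w 0.236 F [-0.6  0.9 -2.2]
```

View pics/s15.png

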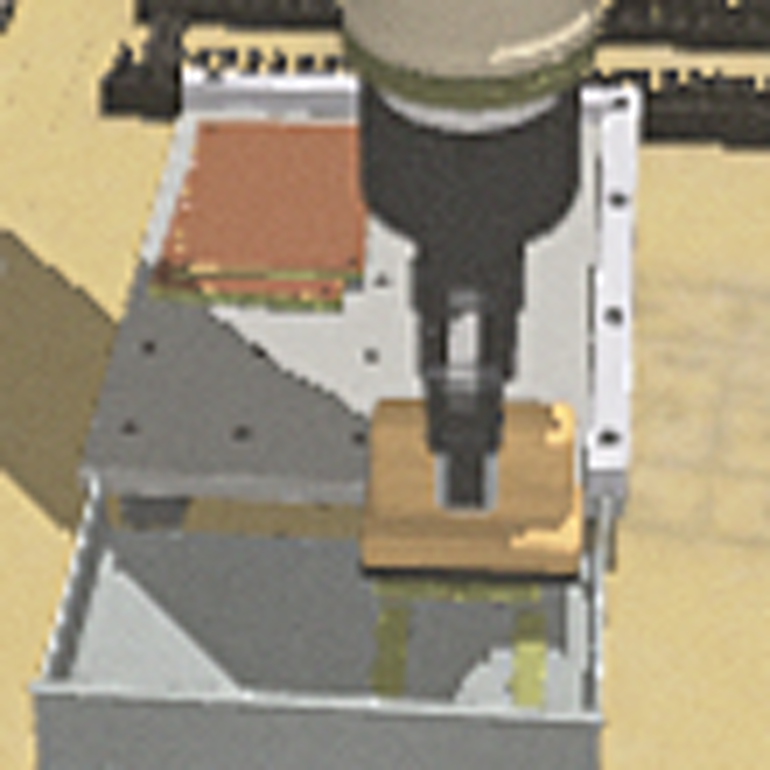

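```bash
python3 -m handwheel '-30 0 0 0 0 0 15; -40 0 0 0 0 0 15; -10 0 0 0 0 0 15';python3 plan.py .408 -.187 .16 0.6 15 12
python3 - <<'E'
from h import *
s=cam("side"); crop(s,225,225,130,110,6,"s16.png")
E
```

```text
clock: 12.35
position: [0.5853, -0.3784, 0.158]
ee_rot: [0.709, 0.013, -0.705, 0.015]
ft_force: [-0.1, 0.5, -0.5]
grip_width: 0.243
t 12.35 pos [ 0.5853 -0.3784  0.158 ] az -87.74 tilt 0.34 w 0.243 F [-0.1  0.5 -0.5]
-0.2 -16.5 14.1 -0.128 0 0 15; -0.2 -18.2 11.9 -0.128 0 0 15; -0.2 -19.6 9.5 -0.128 0 0 15; -0.2 -20.6 6.9 -0.128 0 0 15; -0.2 -21.3 4.2 -0.128 0 0 15; -0.2 -21.7 1.4 -0.128 0 0 15; -0.2 -21.7 -1.4 -0.128 0 0 15; -0.2 -21.3 -4.1 -0.128 0 0 15
-0.2 -20.6 -6.8 -0.128 0 0 15; -0.2 -19.6 -9.4 -0.128 0 0 15; -0.2 -18.2 -11.9 -0.128 0 0 15; -0.2 -16.5 -14.1 -0.128 0 0 15
step 21.7 mm 0.128 rad
```

View pics/s16.png

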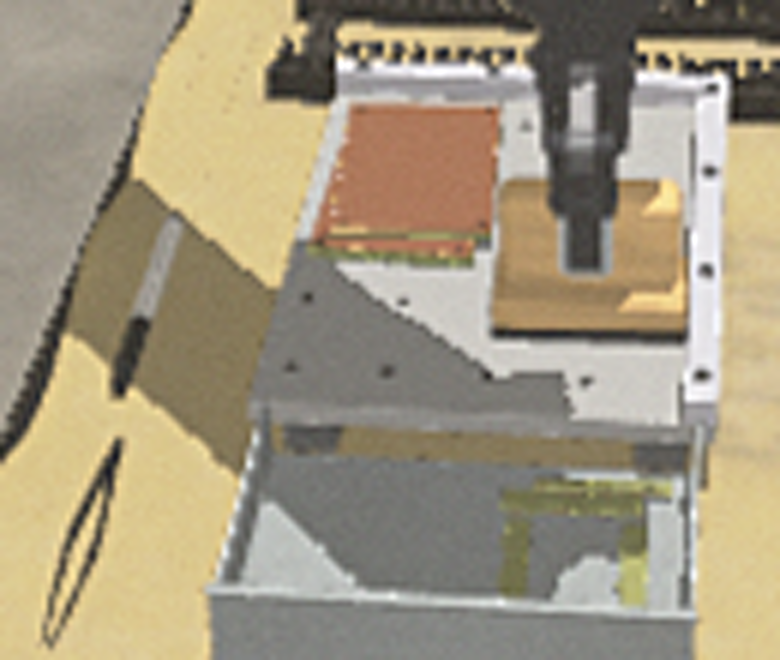

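```bash
python3 -m handwheel '0 -17 14 -0.128 0 0 15; 0 -18 12 -0.128 0 0 15; 0 -20 9 -0.128 0 0 15; 0 -21 7 -0.128 0 0 15; 0 -21 4 -0.128 0 0 15; 0 -22 1 -0.128 0 0 15; 0 -22 -1 -0.128 0 0 15; 0 -21 -4 -0.128 0 0 15'; python3 -m handwheel '0 -20 -7 -0.128 0 0 15; 0 -20 -9 -0.128 0 0 15; 0 -18 -12 -0.128 0 0 15; 0 -17 -14 -0.128 0 0 15; 0 0 0 0 0 0 15; 0 0 0 0 0 0 15';python3 plan.py .408 -.187 .074 0.6 15 4
python3 - <<'E'
from h import *
s=cam("side"); crop(s,215,195,150,110,5,"s17.png")
c=cam("top"); crop(c,375,165,110,95,6,"t17.png")
E
```

```text
clock: 13.2
position: [0.465, -0.2472, 0.1522]
ee_rot: [-0.608, -0.361, 0.609, -0.36]
ft_force: [-0.2, -0.2, -0.9]
grip_width: 0.24
clock: 13.8
position: [0.4071, -0.1844, 0.1529]
ee_rot: [0.499, 0.501, -0.499, 0.501]
ft_force: [-0.2, -0.3, -1.3]
grip_width: 0.242
t 13.80 pos [ 0.4071 -0.1844  0.1529] az 0.20 tilt 0.03 w 0.242 F [-0.2 -0.3 -1.3]
19.7 0.2 0.6 -0.002 0 0 15; 19.7 0.2 0.6 -0.002 0 0 15; 19.7 0.2 0.6 -0.002 0 0 15; 19.7 0.2 0.6 -0.002 0 0 15
step 19.7 mm 0.002 rad
```

View pics/s17.png

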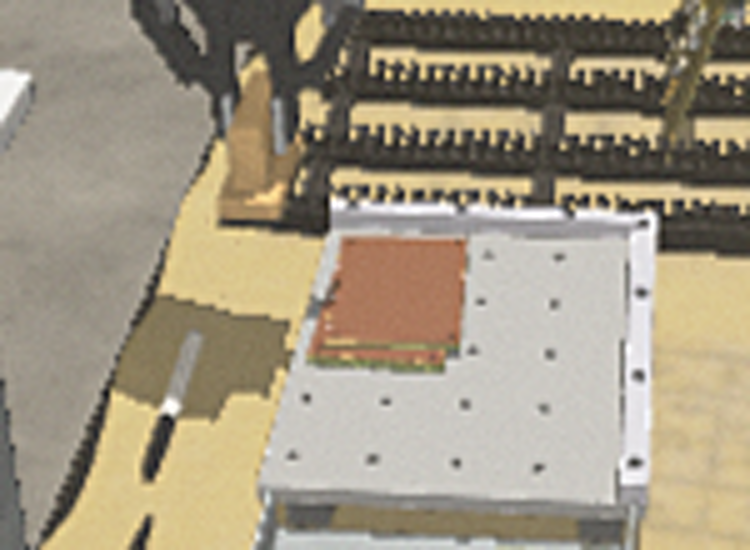

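View pics/t17.png

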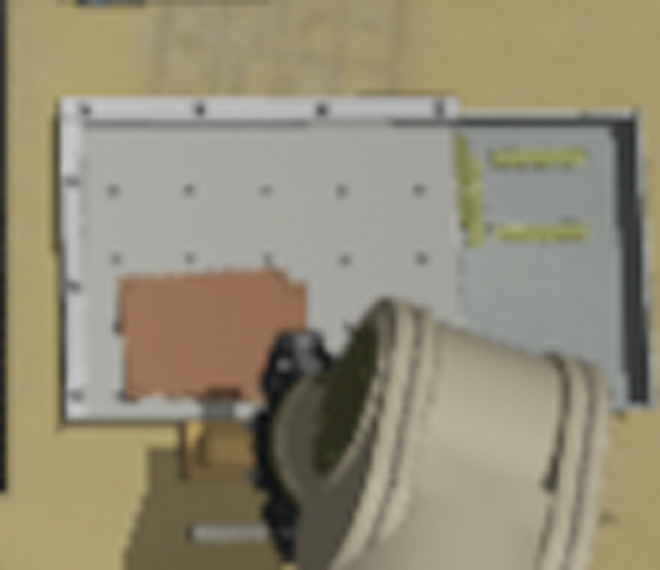

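```bash
python3 -m handwheel '25 0 0 -0.005 0 0 15; 25 0 0 0 0 0 15; 20 0 0 0 0 0 15; 8 0 0 0 0 0 15; 0 0 0 0 0 0 15; 0 0 0 0 0 0 15';python3 plan.py .408 -.187 .074 0.6 15 4
python3 - <<'E'
from h import *
s=cam("side"); crop(s,245,205,100,80,8,"s18.png")
E
```

```text
clock: 14.5
position: [0.4077, -0.1854, 0.0759]
ee_rot: [0.498, 0.502, -0.498, 0.502]
ft_force: [-1.1, 0.4, -1.1]
grip_width: 0.243
t 14.50 pos [ 0.4077 -0.1854  0.0759] az 0.48 tilt 0.03 w 0.243 F [-1.1  0.4 -1.1]
0.5 0.1 0.4 -0.001 0 0 15; 0.5 0.1 0.4 -0.001 0 0 15; 0.5 0.1 0.4 -0.001 0 0 15; 0.5 0.1 0.4 -0.001 0 0 15
step 0.6 mm 0.001 rad
```

View pics/s18.png

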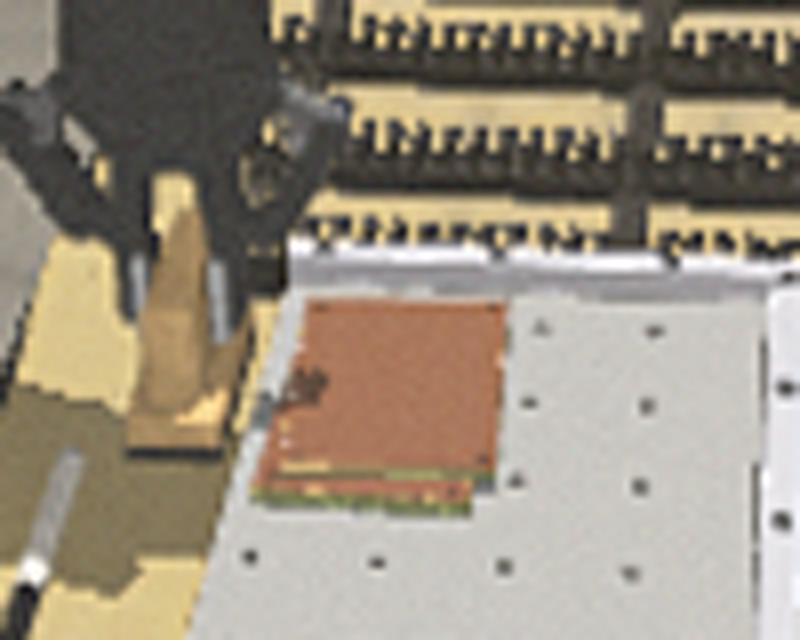

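```bash
python3 -m handwheel '1.8 3 0 0 0 0 15; 0 8 0 0 0 0 15; 0 8 0 0 0 0 15; 0 8 0 0 0 0 15; 0 8 0 0 0 0 15; 0 8 0 0 0 0 15; 0 8 0 0 0 0 15; 0 4 0 0 0 0 15';python3 plan.py .408 -.187 .074 0.6 15 4|head -1
python3 - <<'E'
from h import *
s=cam("side"); crop(s,245,205,100,80,8,"s19.png")
E
```

```text
clock: 15.35
position: [0.4631, -0.1844, 0.0734]
ee_rot: [0.498, 0.502, -0.498, 0.502]
ft_force: [-1.5, -0.9, -0.8]
grip_width: 0.24
t 15.35 pos [ 0.4631 -0.1844  0.0734] az 0.54 tilt 0.01 w 0.240 F [-1.5 -0.9 -0.8]
```

View pics/s19.png

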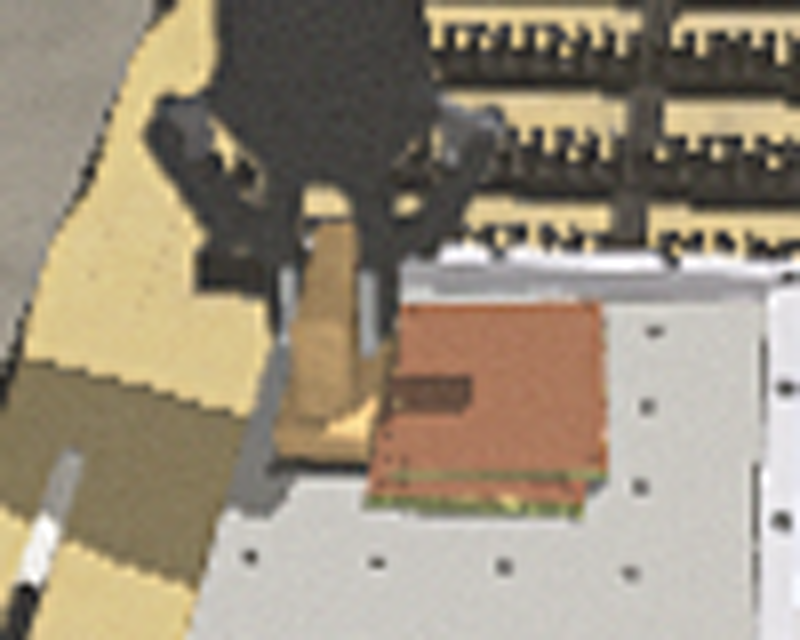

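Good. Push on towards the far bar.

```bash
python3 -m handwheel '0 4 0 0 0 0 15; 0 8 0 0 0 0 15; 0 10 0 0 0 0 15; 0 10 0 0 0 0 15; 0 10 0 0 0 0 15; 0 8 0 0 0 0 15; 0 4 0 0 0 0 15; 0 0 0 0 0 0 15';python3 plan.py .408 -.187 .074 0.6 15 4|head -1
python3 - <<'E'
from h import *
s=cam("side"); crop(s,245,205,100,80,8,"s20.png")
E
```

```text
clock: 16.2
position: [0.5168, -0.1839, 0.0734]
ee_rot: [0.498, 0.502, -0.498, 0.502]
ft_force: [-0.0, 0.1, -0.9]
grip_width: 0.242
t 16.20 pos [ 0.5168 -0.1839  0.0734] az 0.53 tilt 0.02 w 0.242 F [-0.   0.1 -0.9]
```

View pics/s20.png

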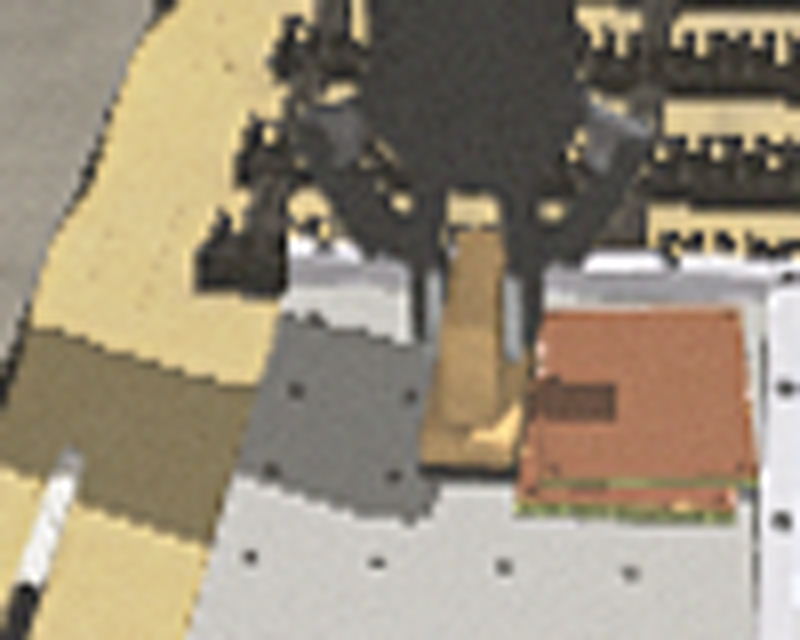

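```bash
python3 -m handwheel '0 2 0 0 0 0 15; 0 2 0 0 0 0 15; 0 2 0 0 0 0 15; 0 1 0 0 0 0 15; 0 0 0 0 0 0 15';python3 -m handwheel '0 1 0 0 0 0 15; 0 0 0 0 0 0 15'; python3 -m handwheel '0 1 0 0 0 0 15; 0 0 0 0 0 0 15'; python3 -m handwheel '0 0.5 0 0 0 0 15; 0 0 0 0 0 0 15'
```

```text
clock: 16.75
position: [0.5233, -0.1839, 0.0735]
ee_rot: [0.498, 0.502, -0.498, 0.502]
ft_force: [-0.5, 0.4, -1.2]
grip_width: 0.243
clock: 16.95
position: [0.5242, -0.1839, 0.0735]
ee_rot: [0.498, 0.502, -0.498, 0.502]
ft_force: [-0.7, -0.3, -1.4]
grip_width: 0.242
clock: 17.15
position: [0.5253, -0.1839, 0.0735]
ee_rot: [0.498, 0.502, -0.498, 0.502]
ft_force: [-0.5, -0.9, -1.6]
grip_width: 0.24
clock: 17.35
position: [0.5257, -0.1839, 0.0734]
ee_rot: [0.498, 0.502, -0.498, 0.502]
ft_force: [-0.9, -0.1, -1.4]
grip_width: 0.24
```

```bash
python3 -m handwheel '0 0.5 0 0 0 0 15; 0 0.5 0 0 0 0 15; 0 0 0 0 0 0 15'; python3 -m handwheel '0 0.5 0 0 0 0 15; 0 0 0 0 0 0 15'; python3 -m handwheel '0 0.5 0 0 0 0 15; 0 0 0 0 0 0 15'
python3 - <<'E'
from h import *
s=cam("side"); crop(s,265,215,90,70,9,"s21.png")
E
```

```text
clock: 17.65
position: [0.5264, -0.1839, 0.0734]
ee_rot: [0.498, 0.502, -0.498, 0.502]
ft_force: [-1.8, -0.7, -0.4]
grip_width: 0.238
clock: 17.85
position: [0.5265, -0.1839, 0.0733]
ee_rot: [0.498, 0.503, -0.498, 0.502]
ft_force: [-5.2, 0.6, 1.2]
grip_width: 0.241
clock: 18.05
position: [0.5266, -0.184, 0.0731]
ee_rot: [0.497, 0.503, -0.498, 0.501]
ft_force: [-6.8, -0.1, 1.6]
grip_width: 0.242
```

View pics/s21.png

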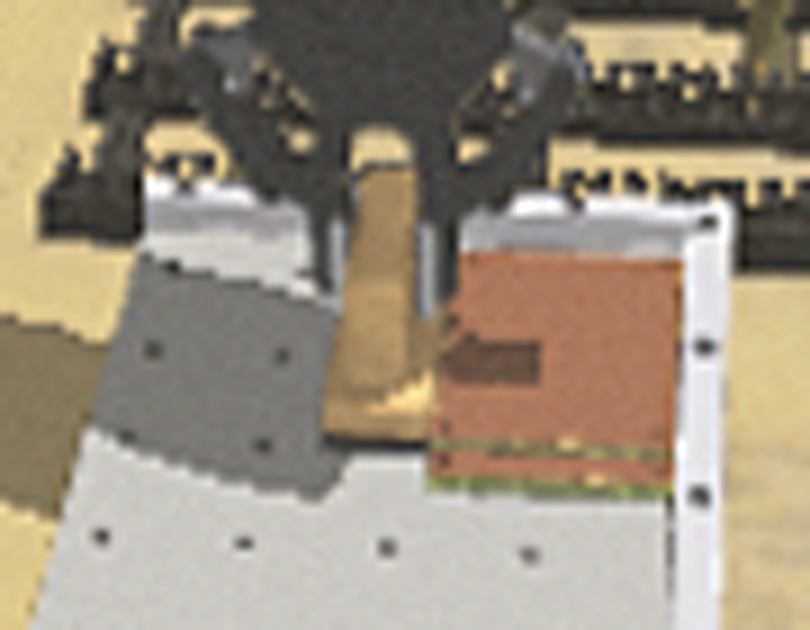

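```bash
python3 -m handwheel '0 0.5 0 0 0 0 15; 0 0.5 0 0 0 0 15;0 0.5 0 0 0 0 15; 0 0 0 0 0 0 15'; python3 -m handwheel '0 1 0 0 0 0 15;0 1 0 0 0 0 15; 0 0 0 0 0 0 15'; python3 -m handwheel '0 -6 0 0 0 0 15; -20 -10 0 0 0 0 15;-30 -10 0 0 0 0 15; -10 0 0 0 0 0 15'; python3 plan.py .572 -.275 .14 -270.1 15 12
```

```text
clock: 18.5
position: [0.5268, -0.184, 0.0728]
ee_rot: [0.497, 0.504, -0.499, 0.501]
ft_force: [-11.8, 1.2, 5.4]
grip_width: 0.24
clock: 18.8
position: [0.5269, -0.184, 0.0729]
ee_rot: [0.496, 0.505, -0.5, 0.499]
ft_force: [-22.5, 2.8, 15.7]
grip_width: 0.242
clock: 19.2
position: [0.5061, -0.1849, 0.1363]
ee_rot: [0.499, 0.501, -0.497, 0.503]
ft_force: [1.0, 0.2, -0.9]
grip_width: 0.244
t 19.20 pos [ 0.5061 -0.1849  0.1363] az 0.46 tilt 0.27 w 0.244 F [ 1.   0.2 -0.9]
-0.3 5.4 7.6 -0.130 0 0 15; -0.3 4.4 8.2 -0.130 0 0 15; -0.3 3.3 8.7 -0.130 0 0 15; -0.3 2.2 9.1 -0.130 0 0 15; -0.3 1.0 9.3 -0.130 0 0 15; -0.3 -0.3 9.3 -0.130 0 0 15; -0.3 -1.5 9.2 -0.130 0 0 15; -0.3 -2.6 8.9 -0.130 0 0 15
-0.3 -3.8 8.5 -0.130 0 0 15; -0.3 -4.8 7.9 -0.130 0 0 15; -0.3 -5.8 7.3 -0.130 0 0 15; -0.3 -6.7 6.4 -0.130 0 0 15
step 9.3 mm 0.130 rad
```

```bash
python3 plan.py .580 -.283 .14 -89.43 15 12
python3 - <<'E'
from h import *
s=cam("side"); crop(s,265,215,90,70,9,"s22.png")
E
```

```text
t 19.20 pos [ 0.5061 -0.1849  0.1363] az 0.46 tilt 0.27 w 0.244 F [ 1.   0.2 -0.9]
-0.3 6.1 8.2 0.131 0 0 15; -0.3 7.1 7.4 0.131 0 0 15; -0.3 8.0 6.4 0.131 0 0 15; -0.3 8.8 5.3 0.131 0 0 15; -0.3 9.4 4.1 0.131 0 0 15; -0.3 9.8 2.8 0.131 0 0 15; -0.3 10.1 1.5 0.131 0 0 15; -0.3 10.2 0.2 0.131 0 0 15
-0.3 10.2 -1.2 0.131 0 0 15; -0.3 9.9 -2.5 0.131 0 0 15; -0.3 9.5 -3.7 0.131 0 0 15; -0.3 9.0 -5.0 0.131 0 0 15
step 10.2 mm 0.131 rad
```

View pics/s22.png

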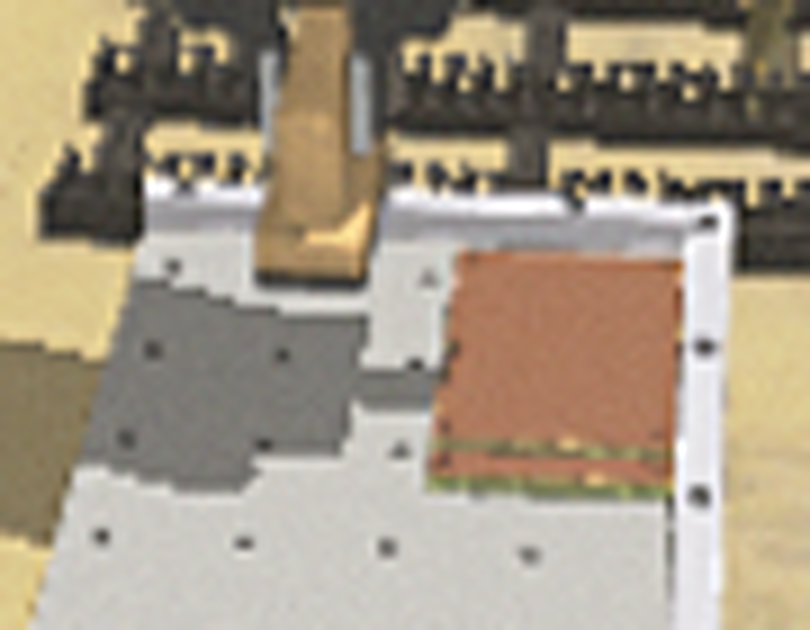

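```bash
python3 -m handwheel '-1 6 8 0.131 0 0 15; 0 7 7 0.131 0 0 15; 0 8 6 0.131 0 0 15; 0 9 5 0.131 0 0 15; 0 9 4 0.131 0 0 15; 0 10 3 0.131 0 0 15; 0 10 2 0.131 0 0 15; 0 10 0 0.131 0 0 15'; python3 -m handwheel '0 10 -1 0.131 0 0 15; 0 10 -2 0.131 0 0 15; 0 10 -4 0.131 0 0 15; 0 9 -5 0.131 0 0 15; 0 0 0 0 0 0 15; 0 0 0 0 0 0 15'; python3 plan.py .580 -.283 .085 -89.43 15 3
```

```text
clock: 20.05
position: [0.5547, -0.2484, 0.1334]
ee_rot: [-0.683, -0.184, 0.683, -0.184]
ft_force: [0.8, -0.2, -0.7]
grip_width: 0.243
clock: 20.65
position: [0.5784, -0.2813, 0.1335]
ee_rot: [-0.707, -0.004, 0.707, -0.004]
ft_force: [0.0, 0.4, -0.8]
grip_width: 0.24
t 20.65 pos [ 0.5784 -0.2813  0.1335] az -89.32 tilt 0.05 w 0.240 F [ 0.   0.4 -0.8]
16.2 0.6 -0.5 0.001 0 0 15; 16.2 0.6 -0.5 0.001 0 0 15; 16.2 0.6 -0.5 0.001 0 0 15
step 16.2 mm 0.001 rad
```

```bash
python3 -m handwheel '20 1 -1 0.002 0 0 15; 20 0 0 0 0 0 15; 15 0 0 0 0 0 15; 5 0 0 0 0 0 15; 0 0 0 0 0 0 15; 0 0 0 0 0 0 15'; python3 plan.py .580 -.283 .0735 -89.43 15 3;python3 - <<'E'
from h import *
s=cam("side"); crop(s,265,215,90,70,9,"s23.png")
E
```

```text
clock: 21.25
position: [0.5797, -0.2827, 0.075]
ee_rot: [0.707, 0.002, -0.707, 0.002]
ft_force: [0.4, 0.1, -1.2]
grip_width: 0.244
t 21.25 pos [ 0.5797 -0.2827  0.075 ] az -89.62 tilt 0.05 w 0.244 F [ 0.4  0.1 -1.2]
0.5 0.1 -0.1 -0.001 0 0 15; 0.5 0.1 -0.1 -0.001 0 0 15; 0.5 0.1 -0.1 -0.001 0 0 15
step 0.5 mm 0.001 rad
```

View pics/s23.png

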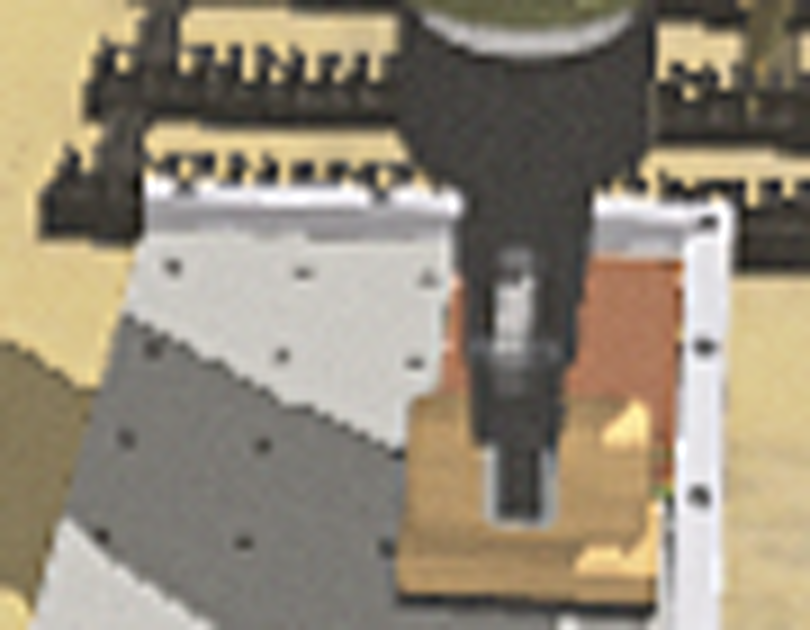

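```bash
python3 -m handwheel '1.5 -2 0 -0.003 0 0 15; 0 -6 0 0 0 0 15; 0 -8 0 0 0 0 15; 0 -8 0 0 0 0 15; 0 -8 0 0 0 0 15; 0 -8 0 0 0 0 15; 0 -6 0 0 0 0 15; 0 -3 0 0 0 0 15'; python3 plan.py .580 -.225 .0735 -89.43 15 3; python3 -m handwheel '0 -2 0 0 0 0 15; 0 -2 0 0 0 0 15; 0 0 0 0 0 0 15'; python3 -m handwheel '0 -2 0 0 0 0 15; 0 0 0 0 0 0 15';python3 -m handwheel '0 -1 0 0 0 0 15; 0 0 0 0 0 0 15'
```

```text
clock: 22.1
position: [0.579, -0.2328, 0.073]
ee_rot: [0.707, 0.003, -0.707, 0.003]
ft_force: [-1.0, -1.3, -2.6]
grip_width: 0.239
t 22.10 pos [ 0.579  -0.2328  0.073 ] az -89.45 tilt 0.01 w 0.239 F [-1.  -1.3 -2.6]
-0.2 -2.6 -0.3 -0.000 0 0 15; -0.2 -2.6 -0.3 -0.000 0 0 15; -0.2 -2.6 -0.3 -0.000 0 0 15
step 2.6 mm 0.000 rad
clock: 22.4
position: [0.5789, -0.2295, 0.073]
ee_rot: [0.707, 0.003, -0.707, 0.003]
ft_force: [0.0, -0.2, -1.5]
grip_width: 0.24
clock: 22.6
position: [0.5789, -0.2277, 0.073]
ee_rot: [0.707, 0.003, -0.707, 0.003]
ft_force: [-1.3, 0.0, -2.5]
grip_width: 0.239
clock: 22.8
position: [0.5789, -0.2266, 0.073]
ee_rot: [-0.707, -0.003, 0.707, -0.003]
ft_force: [0.3, -0.4, -1.2]
grip_width: 0.242
```

```bash
for i in 1; do python3 -m handwheel '0 -1 0 0 0 0 15; 0 0 0 0 0 0 15'; python3 -m handwheel '0 -1 0 0 0 0 15; 0 0 0 0 0 0 15'; python3 -m handwheel '0 -1 0 0 0 0 15; 0 0 0 0 0 0 15'; done;  python3 - <<'E'
from h import *
s=cam("side"); crop(s,275,215,80,60,10,"s24.png")
E
```

```text
clock: 23.0
position: [0.5789, -0.2256, 0.073]
ee_rot: [0.707, 0.003, -0.707, 0.003]
ft_force: [-0.9, -0.1, -1.2]
grip_width: 0.244
clock: 23.2
position: [0.5789, -0.2245, 0.073]
ee_rot: [0.707, 0.003, -0.707, 0.003]
ft_force: [0.5, -0.8, -1.7]
grip_width: 0.242
clock: 23.4
position: [0.5788, -0.2243, 0.0731]
ee_rot: [0.707, 0.003, -0.707, 0.003]
ft_force: [0.4, -5.4, -1.6]
grip_width: 0.24
```

View pics/s24.png

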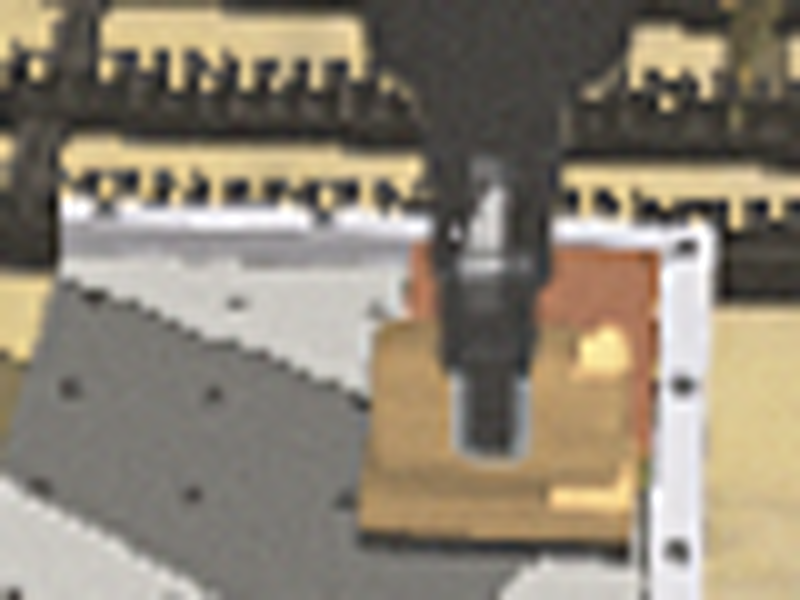

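```bash
python3 -m handwheel '0 -1 0 0 0 0 15; 0 -1 0 0 0 0 15; 0 0 0 0 0 0 15';  python3 -m handwheel '0 -1 0 0 0 0 15; 0 0 0 0 0 0 15'; python3 -m handwheel '0 6 0 0 0 0 15; -20 15 0 0 0 0 15; -35 10 0 0 0 0 15; 0 0 0 0 0 0 15; 0 0 0 0 0 0 15';  python3 plan.py .500 -.155 .14 0.57 15 12
python3 - <<'E'
from h import *
s=cam("side"); crop(s,275,215,80,60,10,"s25.png");c=cam("top"); crop(c,375,165,110,95,6,"t25.png")
E
```

```text
clock: 23.75
position: [0.5788, -0.2241, 0.0735]
ee_rot: [0.707, 0.001, -0.707, 0.004]
ft_force: [0.5, -9.5, -1.8]
grip_width: 0.245
clock: 23.95
position: [0.5787, -0.224, 0.0736]
ee_rot: [0.708, 0.001, -0.707, 0.004]
ft_force: [1.3, -12.6, -2.4]
grip_width: 0.242
clock: 24.45
position: [0.5795, -0.2511, 0.1284]
ee_rot: [0.708, 0.004, -0.707, 0.003]
ft_force: [0.2, 0.5, -2.3]
grip_width: 0.24
t 24.45 pos [ 0.5795 -0.2511  0.1284] az -89.48 tilt 0.09 w 0.240 F [ 0.2  0.5 -2.3]
-1.0 -8.1 6.6 -0.131 0 0 15; -1.0 -8.9 5.4 -0.131 0 0 15; -1.0 -9.5 4.2 -0.131 0 0 15; -1.0 -10.0 3.0 -0.131 0 0 15; -1.0 -10.3 1.6 -0.131 0 0 15; -1.0 -10.4 0.3 -0.131 0 0 15; -1.0 -10.3 -1.1 -0.131 0 0 15; -1.0 -10.1 -2.4 -0.131 0 0 15
-1.0 -9.7 -3.7 -0.131 0 0 15; -1.0 -9.1 -5.0 -0.131 0 0 15; -1.0 -8.4 -6.1 -0.131 0 0 15; -1.0 -7.5 -7.1 -0.131 0 0 15
step 10.4 mm 0.131 rad
```

View pics/s25.png

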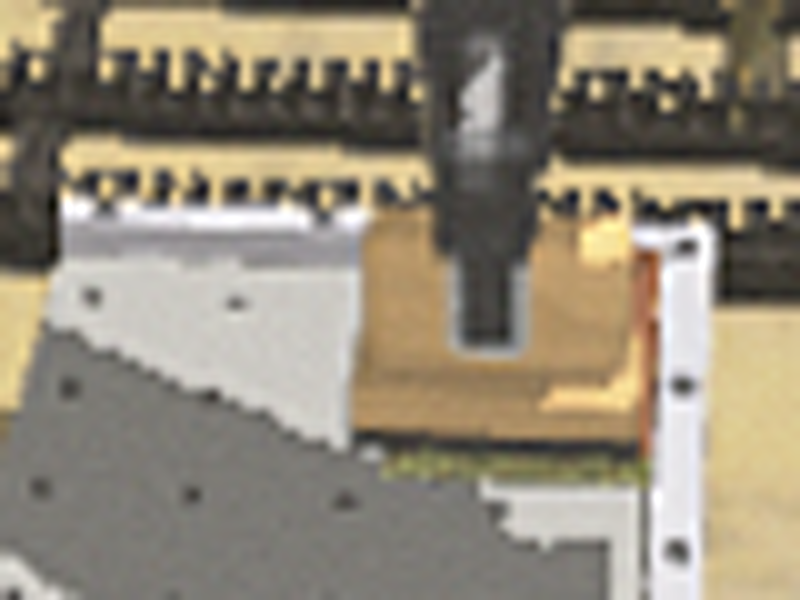

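View pics/t25.png

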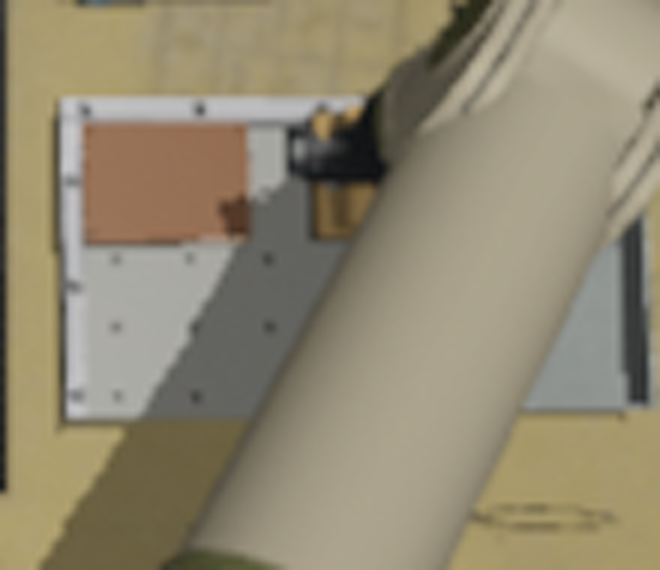

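```bash
python3 -m handwheel '-1 -8 7 -0.131 0 0 15; -1 -9 5 -0.131 0 0 15; -1 -10 4 -0.131 0 0 15; -1 -10 3 -0.131 0 0 15; -1 -10 2 -0.131 0 0 15; -1 -10 0 -0.131 0 0 15; 0 -10 -1 -0.131 0 0 15; 0 -10 -2 -0.131 0 0 15'; python3 -m handwheel '0 -10 -4 -0.131 0 0 15; 0 -9 -5 -0.131 0 0 15; 0 -8 -6 -0.131 0 0 15; 0 -8 -7 -0.131 0 0 15; 0 0 0 0 0 0 15; 0 0 0 0 0 0 15'; python3 plan.py .500 -.153 .0735 0.57 15 4
```

```text
clock: 25.35
position: [0.5257, -0.1866, 0.1329]
ee_rot: [-0.609, -0.359, 0.61, -0.358]
ft_force: [-0.4, -0.2, -1.2]
grip_width: 0.243
clock: 25.95
position: [0.4998, -0.1556, 0.1335]
ee_rot: [0.498, 0.502, -0.498, 0.501]
ft_force: [-0.6, -0.2, -1.2]
grip_width: 0.243
t 25.95 pos [ 0.4998 -0.1556  0.1335] az 0.40 tilt 0.05 w 0.243 F [-0.6 -0.2 -1.2]
15.0 0.1 -0.6 -0.001 0 0 15; 15.0 0.1 -0.6 -0.001 0 0 15; 15.0 0.1 -0.6 -0.001 0 0 15; 15.0 0.1 -0.6 -0.001 0 0 15
step 15.0 mm 0.001 rad
```

```bash
python3 -m handwheel '25 0 -1 -0.003 0 0 15; 25 0 0 0 0 0 15; 8 0 0 0 0 0 15; 2 0 0 0 0 0 15; 0 0 0 0 0 0 15; 0 0 0 0 0 0 15'; python3 plan.py .520 -.153 .0735 0.57 15 4;  python3 -m handwheel '0 6 0 0 0 0 15; 0 6 0 0 0 0 15; 0 5 0 0 0 0 15; 0 3 0 0 0 0 15; 0 2 0 0 0 0 15; 0 2 0 0 0 0 15; 0 0 0 0 0 0 15'
```

```text
clock: 26.55
position: [0.5006, -0.1552, 0.075]
ee_rot: [0.497, 0.503, -0.497, 0.504]
ft_force: [0.1, 0.3, -1.4]
grip_width: 0.244
t 26.55 pos [ 0.5006 -0.1552  0.075 ] az 0.71 tilt 0.09 w 0.244 F [ 0.1  0.3 -1.4]
0.4 4.9 -0.5 0.001 0 0 15; 0.4 4.9 -0.5 0.001 0 0 15; 0.4 4.9 -0.5 0.001 0 0 15; 0.4 4.9 -0.5 0.001 0 0 15
step 4.9 mm 0.001 rad
clock: 27.25
position: [0.524, -0.1546, 0.0739]
ee_rot: [0.497, 0.503, -0.497, 0.503]
ft_force: [-0.0, 0.6, -0.6]
grip_width: 0.242
```

```bash
python3 -m handwheel '0 1 0 0 0 0 15; 0 1 0 0 0 0 15; 0 0 0 0 0 0 15'; python3 -m handwheel '0 1 0 0 0 0 15; 0 0 0 0 0 0 15'; python3 -m handwheel '0 1 0 0 0 0 15; 0 1 0 0 0 0 15; 0 0 0 0 0 0 15'
```

```text
clock: 27.55
position: [0.5259, -0.1546, 0.074]
ee_rot: [0.497, 0.503, -0.497, 0.503]
ft_force: [0.3, -0.3, -1.5]
grip_width: 0.24
clock: 27.75
position: [0.5262, -0.1546, 0.0738]
ee_rot: [0.497, 0.504, -0.497, 0.503]
ft_force: [-4.2, -0.7, -0.0]
grip_width: 0.239
clock: 28.05
position: [0.5264, -0.1547, 0.0732]
ee_rot: [0.496, 0.505, -0.498, 0.502]
ft_force: [-10.4, 0.2, 3.5]
grip_width: 0.246
```

```bash
python3 -m handwheel '0 1 0 0 0 0 15; 0 1 0 0 0 0 15; 0 0 0 0 0 0 15'; python3 -m handwheel '0 -7 0 0 0 0 15; -20 -15 0 0 0 0 15; -35 -15 0 0 0 0 15; 0 0 0 0 0 0 15;0 0 0 0 0 0 15'; python3 plan.py .579 -.245 .135 -89.43 15 12
python3 - <<'E'
from h import *
s=cam("side"); crop(s,275,215,80,60,10,"s26.png");c=cam("top"); crop(c,375,165,110,95,6,"t26.png")
E
```

```text
clock: 28.35
position: [0.5267, -0.1548, 0.0729]
ee_rot: [0.495, 0.506, -0.499, 0.5]
ft_force: [-18.9, 1.5, 9.7]
grip_width: 0.245
clock: 28.85
position: [0.4947, -0.1549, 0.1299]
ee_rot: [0.498, 0.503, -0.496, 0.504]
ft_force: [-0.2, -0.5, -1.3]
grip_width: 0.244
t 28.85 pos [ 0.4947 -0.1549  0.1299] az 0.76 tilt 0.18 w 0.244 F [-0.2 -0.5 -1.3]
-0.4 6.9 7.6 0.131 0 0 15; -0.4 7.9 6.6 0.131 0 0 15; -0.4 8.7 5.5 0.131 0 0 15; -0.4 9.3 4.4 0.131 0 0 15; -0.4 9.8 3.1 0.131 0 0 15; -0.4 10.1 1.8 0.131 0 0 15; -0.4 10.3 0.5 0.131 0 0 15; -0.4 10.2 -0.9 0.131 0 0 15
-0.4 10.0 -2.2 0.131 0 0 15; -0.4 9.7 -3.5 0.131 0 0 15; -0.4 9.1 -4.8 0.131 0 0 15; -0.4 8.4 -5.9 0.131 0 0 15
step 10.3 mm 0.131 rad
```

View pics/s26.png

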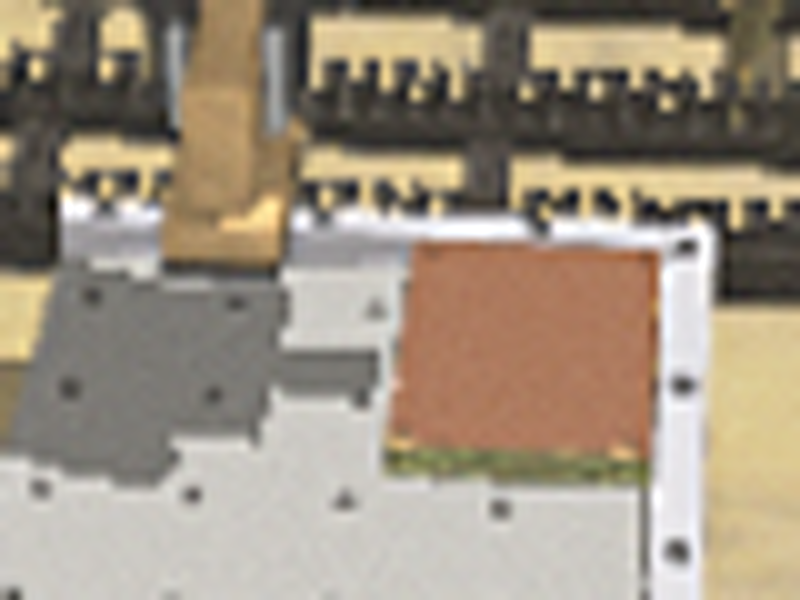

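View pics/t26.png

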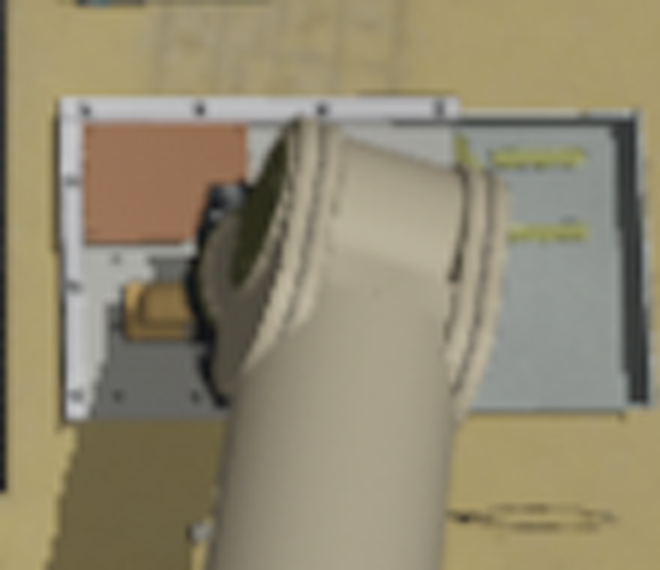

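```bash
python3 -m handwheel '-1 7 8 0.131 0 0 15; -1 8 7 0.131 0 0 15; -1 9 6 0.131 0 0 15; -1 9 5 0.131 0 0 15; 0 10 3 0.131 0 0 15; 0 10 2 0.131 0 0 15; 0 10 1 0.131 0 0 15; 0 10 -1 0.131 0 0 15'; python3 -m handwheel '0 10 -2 0.131 0 0 15; 0 10 -3 0.131 0 0 15; 0 9 -5 0.131 0 0 15; 0 8 -6 0.131 0 0 15; 0 0 0 0 0 0 15; 0 0 0 0 0 0 15'; python3 plan.py .579 -.245 .0735 -89.43 15 4
```

```text
clock: 29.75
position: [0.5494, -0.217, 0.1316]
ee_rot: [-0.682, -0.186, 0.683, -0.185]
ft_force: [0.3, 0.4, -1.4]
grip_width: 0.24
clock: 30.35
position: [0.5768, -0.2466, 0.1318]
ee_rot: [-0.706, -0.006, 0.708, -0.006]
ft_force: [0.1, 0.3, -1.3]
grip_width: 0.243
t 30.35 pos [ 0.5768 -0.2466  0.1318] az -89.10 tilt 0.11 w 0.243 F [ 0.1  0.3 -1.3]
14.6 -0.4 -0.6 0.001 0 0 15; 14.6 -0.4 -0.6 0.001 0 0 15; 14.6 -0.4 -0.6 0.001 0 0 15; 14.6 -0.4 -0.6 0.001 0 0 15
step 14.6 mm 0.001 rad
```

```bash
python3 -m handwheel '25 0 -1 0.005 0 0 15; 22 0 -1 0 0 0 15; 9 0 0 0 0 0 15; 2 0 0 0 0 0 15; 0 0 0 0 0 0 15; 0 0 0 0 0 0 15'; python3 plan.py .579 -.226 .0735 -89.43 15 4
```

```text
clock: 30.95
position: [0.5797, -0.2471, 0.0761]
ee_rot: [0.708, 0.003, -0.707, 0.003]
ft_force: [0.2, -0.1, -0.4]
grip_width: 0.242
t 30.95 pos [ 0.5797 -0.2471  0.0761] az -89.58 tilt 0.09 w 0.242 F [ 0.2 -0.1 -0.4]
0.6 -5.3 0.1 -0.001 0 0 15; 0.6 -5.3 0.1 -0.001 0 0 15; 0.6 -5.3 0.1 -0.001 0 0 15; 0.6 -5.3 0.1 -0.001 0 0 15
step 5.3 mm 0.001 rad
```

```bash
python3 -m handwheel '1.8 -4 0 -0.003 0 0 15; 0 -6 0 0 0 0 15; 0 -6 0 0 0 0 15; 0 -3 0 0 0 0 15; 0 -1 0 0 0 0 15; 0 -1 0 0 0 0 15; 0 0 0 0 0 0 15'; python3 -m handwheel '0 -1 0 0 0 0 15; 0 -1 0 0 0 0 15; 0 0 0 0 0 0 15';  python3 -m handwheel '0 -1 0 0 0 0 15; 0 0 0 0 0 0 15'; python3 -m handwheel '0 -1 0 0 0 0 15; 0 0 0 0 0 0 15'
```

```text
clock: 31.65
position: [0.579, -0.2258, 0.0732]
ee_rot: [0.707, 0.003, -0.707, 0.003]
ft_force: [0.3, -0.7, -1.3]
grip_width: 0.244
clock: 31.95
position: [0.5789, -0.2243, 0.0732]
ee_rot: [0.707, 0.003, -0.707, 0.004]
ft_force: [0.5, -1.7, -1.4]
grip_width: 0.241
clock: 32.15
position: [0.5789, -0.2242, 0.0734]
ee_rot: [0.707, 0.002, -0.707, 0.004]
ft_force: [-0.3, -5.1, -1.7]
grip_width: 0.242
clock: 32.35
position: [0.5788, -0.2242, 0.0736]
ee_rot: [0.707, 0.002, -0.707, 0.004]
ft_force: [-0.4, -7.3, -2.3]
grip_width: 0.243
```

```bash
python3 -m handwheel '0 -1 0 0 0 0 15; 0 -1 0 0 0 0 15; 0 0 0 0 0 0 15'; python3 -m handwheel '0 6 0 0 0 0 15; -20 15 0 0 0 0 15; -40 10 0 0 0 0 15; -45 0 0 0 0 0 15; -45 0 0 0 0 0 15; -20 0 0 0 0 0 15;0 0 0 0 0 0 15'; python3 plan.py .437 .355 .24 -20.5 15 20
python3 - <<'E'
from h import *
s=cam("side"); crop(s,275,215,80,60,10,"s27.png")
E
```

```text
clock: 32.65
position: [0.5787, -0.224, 0.074]
ee_rot: [0.708, 0.001, -0.707, 0.005]
ft_force: [1.3, -11.8, -1.9]
grip_width: 0.242
clock: 33.35
position: [0.5805, -0.2512, 0.2467]
ee_rot: [0.709, 0.003, -0.705, 0.004]
ft_force: [-0.1, 0.3, -1.3]
grip_width: 0.239
t 33.35 pos [ 0.5805 -0.2512  0.2467] az -89.42 tilt 0.30 w 0.239 F [-0.1  0.3 -1.3]
0.3 -30.4 6.9 -0.060 0 0 15; 0.3 -30.7 5.0 -0.060 0 0 15; 0.3 -31.0 3.2 -0.060 0 0 15; 0.3 -31.1 1.3 -0.060 0 0 15; 0.3 -31.1 -0.6 -0.060 0 0 15; 0.3 -31.1 -2.4 -0.060 0 0 15; 0.3 -30.8 -4.3 -0.060 0 0 15; 0.3 -30.5 -6.1 -0.060 0 0 15
0.3 -30.1 -8.0 -0.060 0 0 15; 0.3 -29.6 -9.8 -0.060 0 0 15; 0.3 -28.9 -11.5 -0.060 0 0 15; 0.3 -28.2 -13.2 -0.060 0 0 15; 0.3 -27.3 -14.9 -0.060 0 0 15; 0.3 -26.4 -16.5 -0.060 0 0 15; 0.3 -25.4 -18.1 -0.060 0 0 15; 0.3 -24.2 -19.6 -0.060 0 0 15
0.3 -23.0 -21.0 -0.060 0 0 15; 0.3 -21.7 -22.3 -0.060 0 0 15; 0.3 -20.3 -23.6 -0.060 0 0 15; 0.3 -18.9 -24.8 -0.060 0 0 15
step 31.2 mm 0.060 rad
```

View pics/s27.png

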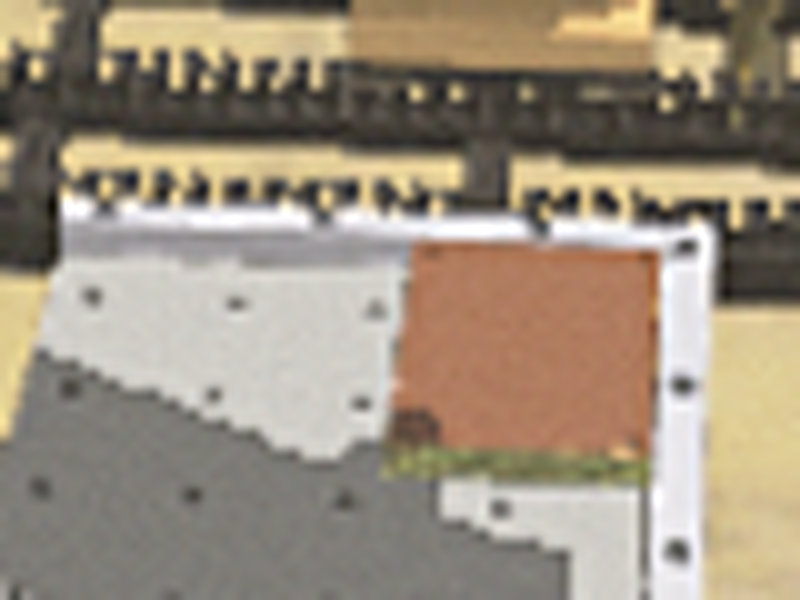

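```bash
python3 -m handwheel '0 -30 7 -0.06 0 0 15; 0 -31 5 -0.06 0 0 15; 0 -31 3 -0.06 0 0 15; 0 -31 1 -0.06 0 0 15; 0 -31 -1 -0.06 0 0 15; 0 -31 -2 -0.06 0 0 15; 0 -31 -4 -0.06 0 0 15; 0 -30 -6 -0.06 0 0 15'; python3 -m handwheel '0 -30 -8 -0.06 0 0 15; 0 -30 -10 -0.06 0 0 15; 0 -29 -12 -0.06 0 0 15; 0 -28 -13 -0.06 0 0 15; 0 -27 -15 -0.06 0 0 15; 0 -26 -16 -0.06 0 0 15; 0 -25 -18 -0.06 0 0 15; 0 -24 -20 -0.06 0 0 15'; python3 -m handwheel '0 -23 -21 -0.06 0 0 15; 0 -22 -22 -0.06 0 0 15; 0 -20 -24 -0.06 0 0 15; 0 -19 -25 -0.06 0 0 15; 0 0 0 0 0 0 15; 0 0 0 0 0 0 15'; python3 plan.py .437 .355 .04 -20.5 15 6
cat > chk.py <<'E'
from h import *
import sys
k=sys.argv[1]
c=cam("top"); s=cam("side"); crop(c,375,165,120,95,6,f"t{k}.png"); crop(s,225,215,135,125,6,f"s{k}.png")
pl=np.array([.534,-.2155,.010]); gT=(c,grads(c)); gS=(s,grads(s))
TOP=rect(.08,.11,.052)
g=place(pl,np.array([[.05,.063,0]]))[0]
for n,cs in(("T",[gT]),("S",[gS])):
    # plate edges and blank edges fit per camera
    p,_=fit(pl,PLATEO,cs,(.005,.005,.02)); b,_=fit((g[0],g[1],.01),TOP,cs,(.006,.006,.03)); d=b[:2]-p[:2]; co,si=np.cos(p[2]),np.sin(p[2]); print(n,p,b,"local",(co*d[0]+si*d[1])*1e3,(-si*d[0]+co*d[1])*1e3,"dyaw",b[2]-p[2])
    draw(cs[0][0],[g[0],g[1],.01],TOP,*((375,165,60,50,12) if n=="T" else (275,215,80,60,10)),f"{n}o{k}.png")
E
python3 chk.py 30
```

```text
clock: 34.2
position: [0.5208, -0.0074, 0.2416]
ee_rot: [-0.685, -0.173, 0.687, -0.172]
ft_force: [0.2, 0.9, -1.7]
grip_width: 0.245
clock: 35.0
position: [0.4654, 0.2345, 0.2422]
ee_rot: [-0.624, -0.331, 0.626, -0.331]
ft_force: [-0.2, -0.1, -1.0]
grip_width: 0.24
clock: 35.6
position: [0.4375, 0.3558, 0.2427]
ee_rot: [-0.581, -0.403, 0.581, -0.403]
ft_force: [0.5, -0.8, -1.1]
grip_width: 0.241
t 35.60 pos [0.4375 0.3558 0.2427] az -20.52 tilt 0.05 w 0.241 F [ 0.5 -0.8 -1.1]
33.8 -0.0 0.2 -0.000 0 0 15; 33.8 -0.0 0.2 -0.000 0 0 15; 33.8 -0.0 0.2 -0.000 0 0 15; 33.8 -0.0 0.2 -0.000 0 0 15; 33.8 -0.0 0.2 -0.000 0 0 15; 33.8 -0.0 0.2 -0.000 0 0 15
step 33.8 mm 0.000 rad
T [ 0.533 -0.214  0.01 ] [ 0.57931751 -0.15020316  0.0055    ] local 46.953152448729355 63.330484491794195 dyaw -0.0045
S [ 0.534125 -0.216875  0.019   ] [ 0.58276751 -0.15380316  0.02125   ] local 49.8320237036 62.13630547360935 dyaw 0.002250000000000002
```

Run:
```python
import cv2,numpy as np
a=cv2.imread("pics/t30.png");b=cv2.imread("pics/To30.png");c=cv2.imread("pics/So30.png")
print(a.shape,b.shape,c.shape)
```

```text
(570, 720, 3) (600, 720, 3) (600, 800, 3)
```

View pics/t30.png

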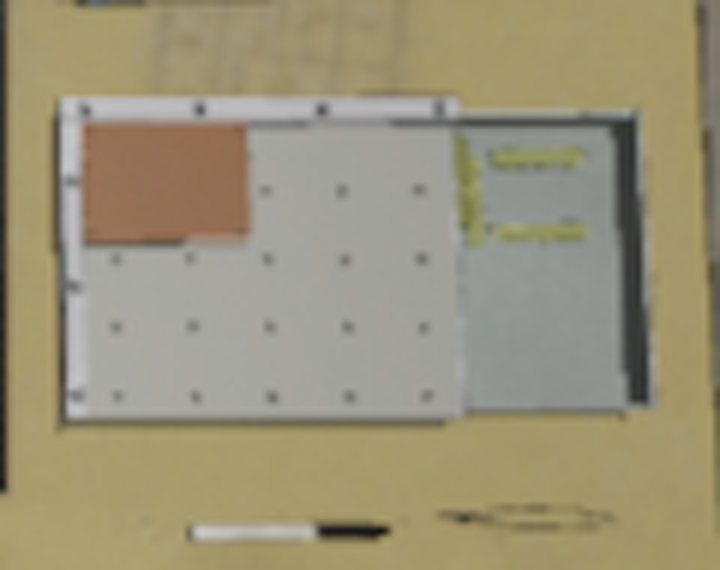

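View pics/s30.png

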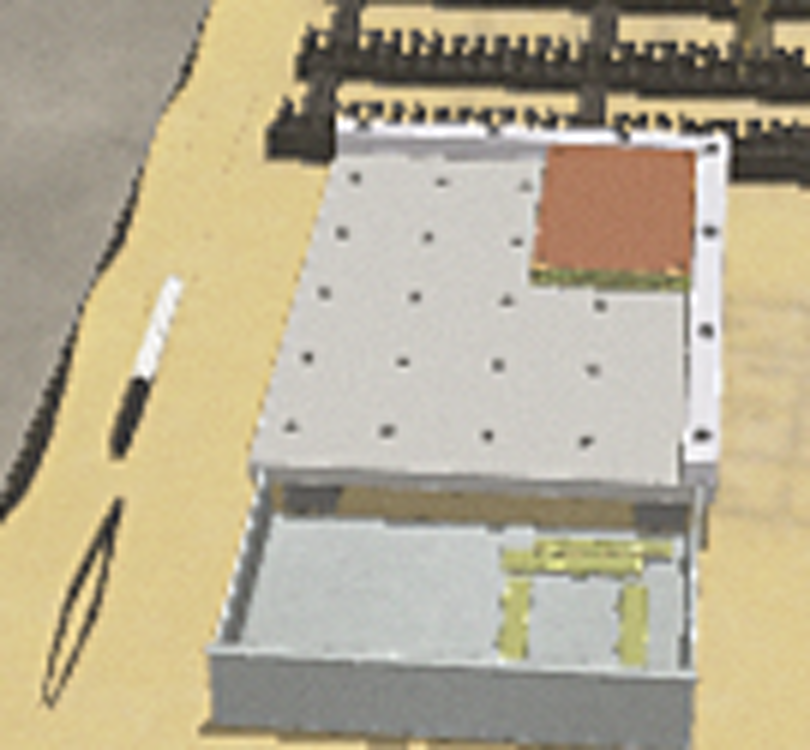

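```bash
python3 -m handwheel '40 0 0 0 0 0 15; 40 0 0 0 0 0 15; 40 0 0 0 0 0 15; 40 0 0 0 0 0 15; 30 0 0 0 0 0 15; 12 0 0 0 0 0 15; 0 0 0 0 0 0 15; 0 0 0 0 0 0 15'; python3 plan.py .437 .355 .033 -20.5 15 2
```

```text
clock: 36.5
position: [0.4391, 0.3549, 0.0427]
ee_rot: [0.582, 0.402, -0.581, 0.402]
ft_force: [0.2, -0.1, -0.8]
grip_width: 0.243
t 36.50 pos [0.4391 0.3549 0.0427] az -20.72 tilt 0.12 w 0.243 F [ 0.2 -0.1 -0.8]
4.9 -1.0 0.3 -0.002 0 0 15; 4.9 -1.0 0.3 -0.002 0 0 15
step 5.0 mm 0.002 rad
```

```bash
python3 -m handwheel '5 0 0 0 0 0 15; 3 0 0 0 0 0 15; 0 0 0 0 0 0 15'; python3 -m handwheel '1 0 0 0 0 0 15; 0 0 0 0 0 0 15'; python3 -m handwheel '1 0 0 0 0 0 15; 0 0 0 0 0 0 15'
```

```text
clock: 36.8
position: [0.4381, 0.3546, 0.0334]
ee_rot: [0.582, 0.402, -0.582, 0.402]
ft_force: [0.1, -0.5, -1.4]
grip_width: 0.239
clock: 37.0
position: [0.4383, 0.3547, 0.0328]
ee_rot: [0.582, 0.402, -0.581, 0.402]
ft_force: [-1.4, -0.9, 4.0]
grip_width: 0.238
clock: 37.2
position: [0.4384, 0.3547, 0.0327]
ee_rot: [0.582, 0.402, -0.581, 0.402]
ft_force: [-4.9, -4.3, 15.4]
grip_width: 0.24
```

```bash
python3 -m handwheel '-1 0 0 0 0 0 40; 0 0 0 0 0 0 60; 0 0 0 0 0 0 85; 0 0 0 0 0 0 85; 0 0 0 0 0 0 85;0 0 0 0 0 0 85;0 0 0 0 0 0 85'; python3 -m handwheel '-10 0 0 0 0 0 85; -20 0 0 0 0 0 85; -40 0 0 0 0 0 85; -40 0 0 0 0 0 85; -40 0 0 0 0 0 85; 0 0 0 0 0 0 85; 0 0 0 0 0 0 85'; python3 -m handwheel '0 -40 0 0 0 0 85; 0 -40 0 0 0 0 85;0 -40 0 0 0 0 85;0 0 0 0 0 0 85'
python3 - <<'E'
from h import *
s=cam("side"); crop(s,240,100,130,110,6,"s40.png"); print(manip.get_obs()["clock"])
E
python3 chk.py 41
```

```text
clock: 37.9
position: [0.4381, 0.3545, 0.0322]
ee_rot: [-0.582, -0.402, 0.582, -0.402]
ft_force: [0.5, -1.0, -0.3]
grip_width: 0.993
clock: 38.6
position: [0.4385, 0.3548, 0.1837]
ee_rot: [0.583, 0.402, -0.581, 0.402]
ft_force: [0.7, 0.5, -0.3]
grip_width: 0.993
clock: 39.0
position: [0.3202, 0.3989, 0.1811]
ee_rot: [-0.579, -0.405, 0.581, -0.404]
ft_force: [0.4, -0.4, 0.5]
grip_width: 1.0
39.05
T [ 0.533 -0.214  0.01 ] [ 0.57931751 -0.15020316  0.0055    ] local 46.953152448729355 63.330484491794195 dyaw -0.0045
S [ 0.534125 -0.217     0.0195  ] [ 0.58276751 -0.15380316  0.02125   ] local 49.86552297156585 62.236357930885774 dyaw 0.0017500000000000016
```

View pics/s40.png

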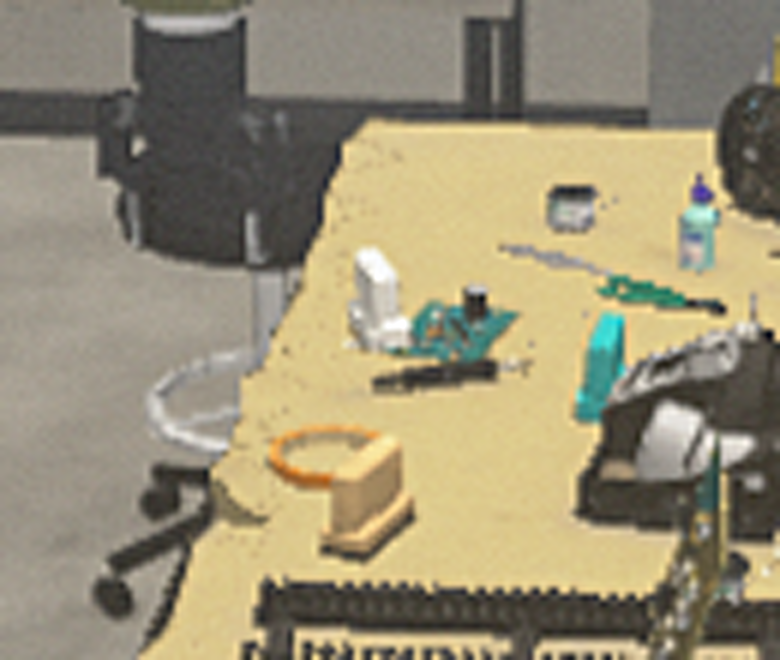

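View pics/To41.png

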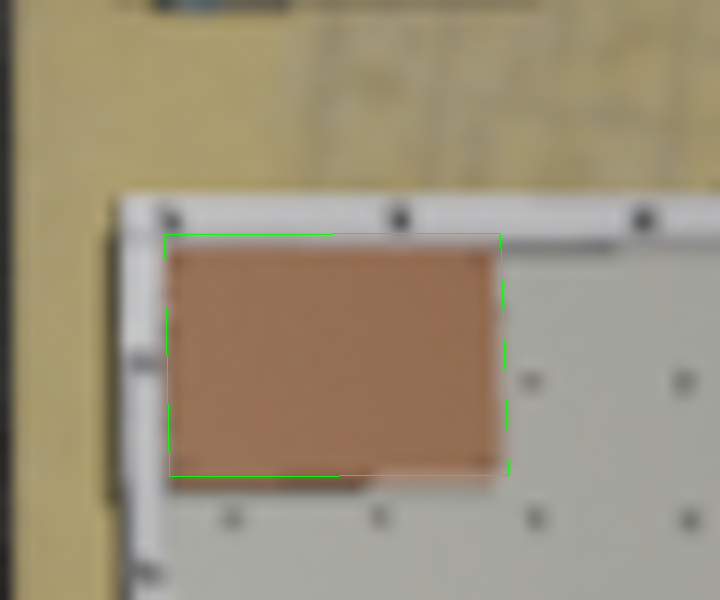

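View pics/So41.png

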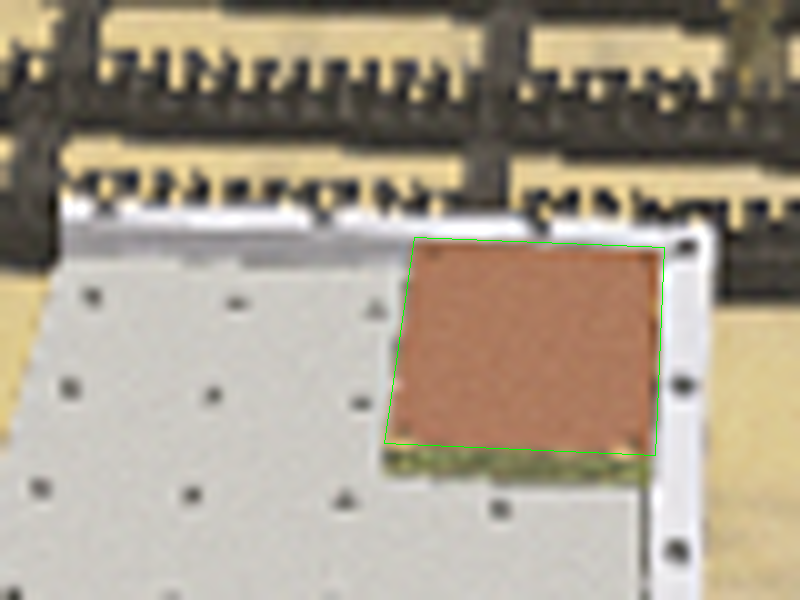

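```bash
python3 -c "
from workcell import hand_in; print(hand_in())"
```

```text
the job is handed in; nothing more can be done
None
```

I handed the job in at about 39 s: the strips are in the tray, the stack is in the corner of the fence, and the block is back on the bench. No verdict was reported.

- **Strips:** I gripped the beech block with the black sole and wiped along the far bar. Two strips stood on end in the tray, leaning against the block, so I pushed 40 mm further and they tipped over into it. The last pictures show all four in the tray and none left on the plate.
- **Stack:** I pushed it onto the far bar, then along it to the left bar, and tapped each side a second time. Both times the block stopped at the same place: about 0.5 mm apart on the far bar at 19–22 N, and 0.1 mm on the left bar at about 12 N. The three blanks show as one even stack in the corner.
- **Block and tools:** The block stands upright where it first stood, off the plate, and the gripper is clear of everything. The pen and tweezers look unmoved in the last pictures. I never moved near the tape roll or the pump and didn't check them separately.

**Where the checks disagree:** The side camera puts the top blank within 1 mm of its exact place in the corner. The top camera puts it about 3 mm short of the far bar, where its fit is poor (about one pixel out). I trusted the side camera and the push forces.

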